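# Set out the candle tray on the hall console

### The job

Swing the lamp arm well clear of the two stone blocks, then lay the long wooden tray across both blocks, centred and square on them. Then stand every candle jar that is on the table upright on the tray, and finally swing the lamp arm back so that its round head is above the middle of the tray. Leave the potted cactus where it is.

Things in the scene. Friction and masses are not known exactly. Their poses are not given: they have to be found in the camera images.
- risers: Pair of pale stone blocks fixed to the table, the supports. Each is 100 mm (x) by 50 mm (y) by 60 mm high, centred at y = -120 and +120 mm, joined by a 4 mm thick brass strip on the table. Origin: midway between them at table level; y runs from block to block, z up; within 0.12 rad of the table's axes.
- risers_mid (a point): Point midway between the two stone blocks at the height of their tops, 60 mm above the table (directly over the origin of risers).
- tray: Wooden tray, 150 mm (x) by 360 mm (y, long axis), floor 10 mm thick, side walls 5 mm thick rising 25 mm above the floor; 0.4 to 0.65 kg. Upright brass grip plate across its middle: 14 mm thick (along y), 90 mm long (x), top 70 mm above the underside. Origin: centre of the underside. Room for two jars each side of the grip. Starts on the table beyond the blocks, about parallel to them.
- tray_grip (a point): Middle of the tray's brass grip plate, 50 mm above the tray's underside, 20 mm below the top edge of the plate; pinch it across its 14 mm thickness.
- lamp_arm (a joint): Angle of the lamp's swing arm about its upright pivot, rad, counter-clockwise from above positive; stops at -0.5 and 1.7. At 0 it points along -y of its stand (itself turned up to 0.2 rad from the risers' axes), so near 0 the head is over the blocks; growing values swing it away from the robot, then to the left. Friction hinge (0.2 N m) that stays where left.
- lamp_head (a point): Centre of the underside of the lamp's round dark head, a disc 110 mm in diameter and 22 mm thick at the end of the arm, 305 mm from the pivot axis, its underside 218 mm above the table.
- lamp_grip (a point): Grip point on the upright dark stud on the lamp arm, for moving the arm: a round pin 18 mm in diameter rising from 238 to 288 mm above the table, 130 mm from the pivot axis; this point is on its axis, 266 mm above the table. The brass arm under it is 16 mm wide and 12 mm thick.
- lamp_pivot (a point): Point on the vertical pivot axis of the lamp arm, at the arm's height (232 mm); the post below it is 20 mm in diameter on a round base of 110 mm.
- jar0: Lidded squat candle jar, dark glass cylinder with a pale band and a wooden lid, 60 mm diameter, 50 mm tall in all, 110 to 230 g; starts upright on the table. Origin at the centre of its underside, z up through the lid. May be absent (None from the start); 3 or 4 of the 5 jars are present.
- jar1: Lidded squat candle jar, dark glass cylinder with a pale band and a wooden lid, 60 mm diameter, 50 mm tall in all, 110 to 230 g; starts upright on the table. Origin at the centre of its underside, z up through the lid. May be absent (None from the start); 3 or 4 of the 5 jars are present.
- jar2: Lidded squat candle jar, dark glass cylinder with a pale band and a wooden lid, 60 mm diameter, 50 mm tall in all, 110 to 230 g; starts upright on the table. Origin at the centre of its underside, z up through the lid. May be absent (None from the start); 3 or 4 of the 5 jars are present.
- jar3: Lidded squat candle jar, dark glass cylinder with a pale band and a wooden lid, 52 mm diameter, 46 mm tall in all, 110 to 230 g; starts upright on the table. Origin at the centre of its underside, z up through the lid. May be absent (None from the start); 3 or 4 of the 5 jars are present.
- jar4: Lidded squat candle jar, dark glass cylinder with a pale band and a wooden lid, 52 mm diameter, 46 mm tall in all, 110 to 230 g; starts upright on the table. Origin at the centre of its underside, z up through the lid. May be absent (None from the start); 3 or 4 of the 5 jars are present.
- cactus: Bystander: small cactus in a terracotta pot, 62 mm in diameter, 96 mm tall, standing among the jars; origin at the centre of its underside. Leave it standing where it is.

How it is judged (in metres and radians):
On the way, in this order (a step that is already met when the one before it is completed fails the run):
1. the lamp arm is swung clear: its head is more than 220 mm sideways from the middle of the blocks (horizontal distance between lamp_head and risers_mid above 0.22 m), for 0.2 s.
2. the tray lies at rest across both blocks (x of tray in the frame of risers between -0.035 and 0.035 m and y of tray in the frame of risers between -0.04 and 0.04 m and z of tray in the frame of risers between 0.054 and 0.068 m and angle between the y axis of tray and the y axis of risers, either way round below 0.2 rad and angle between tray's own z axis and vertical below 0.06 rad and linear speed of tray below 0.02 m/s), for 0.3 s.
3. every jar present stands upright on the tray (x of tray in the frame of risers between -0.035 and 0.035 m and y of tray in the frame of risers between -0.04 and 0.04 m and z of tray in the frame of risers between 0.054 and 0.068 m and angle between the y axis of tray and the y axis of risers, either way round below 0.2 rad and angle between tray's own z axis and vertical below 0.06 rad and x of jar0 in the frame of tray between -0.07 and 0.07 m and y of jar0 in the frame of tray between -0.178 and 0.178 m and z of jar0 in the frame of tray between 0.004 and 0.018 m and angle between each of jar0, jar1, jar2, jar3, jar4's own z axis and vertical below 0.12 rad and linear speed of each of jar0, jar1, jar2, jar3, jar4 below 0.03 m/s and x of jar1 in the frame of tray between -0.07 and 0.07 m and y of jar1 in the frame of tray between -0.178 and 0.178 m and z of jar1 in the frame of tray between 0.004 and 0.018 m and x of jar2 in the frame of tray between -0.07 and 0.07 m and y of jar2 in the frame of tray between -0.178 and 0.178 m and z of jar2 in the frame of tray between 0.004 and 0.018 m and x of jar3 in the frame of tray between -0.07 and 0.07 m and y of jar3 in the frame of tray between -0.178 and 0.178 m and z of jar3 in the frame of tray between 0.004 and 0.018 m and x of jar4 in the frame of tray between -0.07 and 0.07 m and y of jar4 in the frame of tray between -0.178 and 0.178 m and z of jar4 in the frame of tray between 0.004 and 0.018 m), for 0.3 s.
4. the lamp head is back above the middle of the tray (horizontal distance between lamp_head and tray below 0.055 m and velocity of joint lamp_arm between -0.1 and 0.1 rad/s), for 0.2 s.
At the end, for the whole second after the job is handed in: The tray lies flat on both blocks (its middle within 35 mm across and 40 mm along of the middle of the blocks, square within 0.2 rad); every jar present stands upright and still on the tray floor; the lamp head's centre is within 55 mm sideways of the tray's middle and at rest (all of step 3 and all of step 4 and linear speed of tray below 0.02 m/s); the robot touches nothing.
It fails at once if the cactus is pushed away or knocked over (distance of cactus from where it was at the start of the episode above 0.05 m or angle between cactus's own z axis and vertical above 0.5 rad).
Of jar0, jar1, jar2, jar3, jar4 only 3 to 4 are there at a start; the rules pass over those that are not, and their reading is None.
At some moment in a run one of jar0, jar1, jar2, jar3, jar4 may be knocked a few centimetres aside while the robot is not near it.
It also fails if it takes over 210 s, if anything falls off the work surface, if the arm or the gripper's body presses on something with over 40 N, if the wrist force passes 120 N, or if a joint passes its speed limit or range.

### The arm

A 6-joint arm with a two-finger parallel gripper is mounted at the origin on the work surface. World frame = base frame: x ahead of the robot, y to its left, z up, the work surface at z = 0. Lengths are in m, angles in degrees, forces in N, time in s.
With the tool pointing down it reaches from about 0.325 to 0.875 m from the base axis. Payload 4.4 kg.
Tool frame: the origin (TCP) lies midway between the tips of the shut fingers; the grasp point (between the pads) lies 19 mm behind it; z points along the fingers, y is the line along which they close (so a half turn about z gives the same grasp; the last joint's range is limited). The gripper opens to 85 mm and grips with 20 to 120 N. Pads are 22 mm wide; open, the fingers measure 114 mm over their backs; the gripper's body (76 mm by 85 mm) begins 54 mm behind the grasp point. The pads swing forward as they close: fully open they stand 13 mm farther back than shut.
Start: joints at [67.695, 11.837, 88.321, -0, 79.842, -8.623], TCP at [0.136, 0.559, 0.198] pointing down, gripper open.
Joint ranges: [-156.59, 156.59], [-49.26, 127.26], [12.9, 141.05], [-63.56, 243.56], [4.71, 150.69], [-161.64, 161.64]. Speed limits (degrees/s): [159.86, 159.86, 180, 180, 180, 180].

### API

Orientations are given as a 3x3 rotation matrix whose columns are the frame's x, y, z axes.
In Python, from plant import ctrl gives the robot as it stands. The module is installed in compiled form; this text tells all that it offers.
- The arm moves only by the tool drive_tool, never from a script. Its argument "series" is a list of rows, each a list of 2 entries, a list of its own where there are three numbers: the shift along the tool's x, y, z in cm, then the turn about the tool's z in rad. A call has 1 to 12 rows; each row is the pose to reach, as a shift and turn from the pose commanded when the call began, along the tool's axes at that moment; what a row does not reach only later rows make up. A row lasts 1/10 s, in which the tool goes at most 50 mm and 8.59 degrees, less where a joint would pass 70% of its speed; a pose out of reach is approached as far as the arm can. A call with a gripper value outside its range is refused whole. "gripper" is the opening, from 0 (shut) to 1 (fully open), set as the call begins (left out, the last holds). The fingers move at their own pace and stop on an object; the grip force is fixed at half the most. Time passes only in rows, so rows that repeat a pose let the fingers close. It gives the time, the measured TCP pose, the force, the opening and the grip force at its end, in the units of the state.
- ctrl.get_state(): the state, without advancing time (a new reading comes with each control period).
- ctrl.grab_frame(name): name is "scene" or "top" or "wrist"; returns a dict with "color" (400x640x3 uint8, red, green, blue), "mtx" (3x3 intrinsics, pixels), "R" (3x3) and "t" (3): a world point X has camera coordinates R X + t; the wrist camera has in their place "mount" (4x4, takes a point from camera to tool coordinates, whose origin is the TCP and whose axes are the flange's). Camera axes: x right, y down, z forward; pixel columns grow to the right and rows downward; lengths in m; the calibration is good to about 2 mm. A picture is of the moment at which its call begins: read the wrist's pose just before it. There is no depth.
- ctrl.finish_job(): hands the job in; it is judged then, once.
The state is a dict: "time_s": time; "q": joint angles; "dq": joint speeds; "joint_torque": joint torques, N m; "tool_pos": TCP position; "tcp_rot": TCP orientation; "wrist_force": force on the tool from outside, world axes, zero at the start; "torque": the same for the moment, N m; "gripper_width": finger opening in m; "finger_force": force on a finger pad.
Only numpy, scipy, OpenCV 4.12 (cv2) and the standard library are available. Lean on these libraries where they do the work, as an engineer would, in place of code of your own. Each camera call takes 0.05 s, during which the arm holds its last target. There are 200 camera calls.

## Working session

There is one attempt and no reset: what is moved stays moved. The work goes in short steps, Python scripts to look and compute and a tool call to move; the robot and the scene stay as the last step left them, time stands still between calls to the robot, and variables do not carry over. Pictures are saved under pics/ and viewed, at most 14 in all, crops included, and the job is handed in when it is done.

Besides the shell and the picture viewer there is one more tool, called in YAML: its name, and indented under it one key for each argument. drive_tool: Moves the arm, as the interface text tells. Its arguments: {"type":"object","properties":{"series":{"type":"array"},"gripper":{"type":"number"}},"required":["series"]}

```bash
mkdir -p pics; cat > h.py <<'E'
import numpy as np, cv2
from plant import ctrl
def grab(n):
    s=ctrl.get_state(); f=ctrl.grab_frame(n); f['s']=s
    if 'mount' in f:
        T=np.eye(4);T[:3,:3]=np.array(s['tcp_rot']);T[:3,3]=s['tool_pos']
        C=T@np.array(f['mount']); f['R']=C[:3,:3].T; f['t']=-f['R']@C[:3,3]
    for k in('R','t','mtx'): f[k]=np.array(f[k])
    return f
def save(f,n): cv2.imwrite('pics/'+n,f['color'][:,:,::-1])
def ray(f,u,v,z):
    d=f['R'].T@np.linalg.solve(f['mtx'],[u,v,1.]); o=-f['R'].T@f['t']
    return o+d*(z-o[2])/d[2]
def proj(f,X):
    c=f['mtx']@(f['R']@np.array(X,float)+f['t']); return c[:2]/c[2]
E
python3 - <<'E'
from h import *
np.set_printoptions(precision=4,suppress=True)
for n in('top','scene','wrist'):
    f=grab(n); save(f,n+'0.png'); print(n,-f['R'].T@f['t'],f['mtx'][0],f['R'])
    np.savez(n+'0.npz',color=f['color'],R=f['R'],t=f['t'],mtx=f['mtx'])
print(ctrl.get_state()['tcp_rot'])
E
```

```text
top [ 0.3365 -0.0565  1.2736] [370.5453   0.     319.815 ] [[ 0.0051 -0.9997 -0.0247]
 [-0.9824 -0.0004 -0.1865]
 [ 0.1865  0.0252 -0.9821]]
scene [1.0448 0.6467 0.925 ] [470.9005   0.     309.881 ] [[-0.8031  0.5958 -0.0011]
 [ 0.3935  0.529  -0.7519]
 [-0.4474 -0.6043 -0.6593]]
wrist [0.0689 0.5748 0.3724] [311.2629   0.     315.294 ] [[ 0.2373  0.9714 -0.0027]
 [ 0.9335 -0.2273  0.2773]
 [ 0.2688 -0.0683 -0.9608]]
[[-0.9716  0.2365 -0.0007]
 [ 0.2365  0.9716 -0.0017]
 [ 0.0003 -0.0018 -1.    ]]
```

View pics/top0.png

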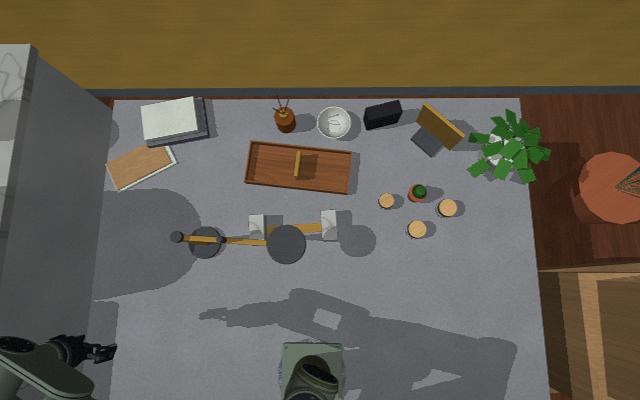

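View pics/scene0.png

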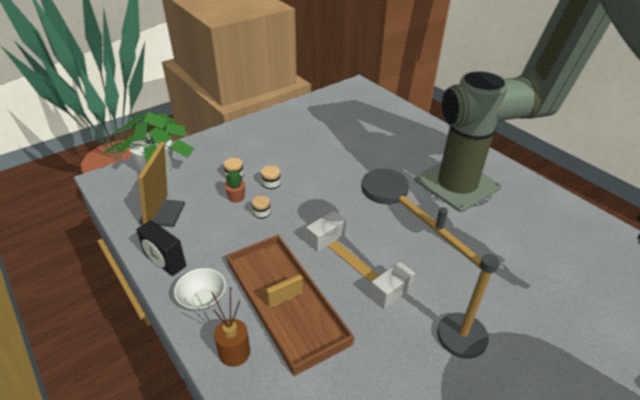

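Top view: lamp pivot (177,237), stud (222,239), head (286,244). Blocks are at (258,222) and (329,222), the tray at (299,167) and three jars at (387,200), (417,229), (448,208). The cactus is at (418,192). The scene view agrees.

```bash
cat >> h.py <<'E'
def blobs(f,lo,hi,roi,amin=40):
    h=cv2.cvtColor(f['color'],cv2.COLOR_RGB2HSV); m=cv2.inRange(h,lo,hi)
    k=np.zeros_like(m); x0,y0,x1,y1=roi; k[y0:y1,x0:x1]=255; m&=k
    n,l,st,c=cv2.connectedComponentsWithStats(m)
    return [(c[i],st[i],(l==i).astype(np.uint8)) for i in range(1,n) if st[i,4]>=amin]
E
python3 - <<'E'
from h import *
np.set_printoptions(precision=4,suppress=True)
T=dict(np.load('top0.npz')); S=dict(np.load('scene0.npz'))
h=cv2.cvtColor(T['color'],cv2.COLOR_RGB2HSV)
for p in((417,228),(299,150),(260,180),(297,160),(257,220),(329,218),(328,232),(286,244),(222,238),(177,236),(200,100),(310,229)): print(p,h[p[1],p[0]],end=' ')
print()
print('lids')
for c,s,m in blobs(T,(8,90,150),(25,200,255),(365,180,470,245)): print(c,s,ray(T,*c,0.048))
print('dark')
for c,s,m in blobs(T,(0,0,0),(180,120,85),(165,220,310,265)): print(c,s,ray(T,*c,0.24))
print('blocks')
for c,s,m in blobs(T,(0,0,150),(180,40,255),(240,200,350,250)):
    r=cv2.minAreaRect(cv2.findContours(m,0,2)[0][0]); print(c,s,ray(T,*c,0.06),cv2.boxPoints(r).tolist())
print('tray')
for c,s,m in blobs(T,(0,90,40),(20,255,255),(235,130,365,200),500):
    r=cv2.minAreaRect(cv2.findContours(m,0,2)[0][0]); b=cv2.boxPoints(r); print(c,s,[ray(T,*p,0.035)[:2] for p in b])
b=[]
for im,z in((T,.288),):
    cv2.imwrite('pics/crop.png',cv2.resize(im['color'][130:270,160:480,::-1],(800,350),interpolation=cv2.INTER_CUBIC))
print('stud',ray(T,222,239,.288),'piv',ray(T,177,237,.245))
E
```

```text
(417, 228) [ 18 115 200] (299, 150) [ 11 155 128] (260, 180) [ 13 159 127] (297, 160) [ 20 161 157] (257, 220) [ 30   6 174] (329, 218) [ 48   7 173] (328, 232) [ 30   2 124] (286, 244) [90 18 70] (222, 238) [90 22 35] (177, 236) [107  23  76] (200, 100) [110  21  74] (310, 229) [ 20 160 155] 
lids
[386.1667 200.0449] [379 194  15  14 156] [ 0.5576 -0.2472  0.048 ]
[447.7598 207.1179] [440 199  17  17 229] [ 0.5338 -0.4502  0.048 ]
[416.9342 228.6228] [409 221  17  17 228] [ 0.462  -0.3454  0.048 ]
dark
[285.1725 243.4177] [ 264  220   42   44 1264] [0.4002 0.0657 0.24  ]
[206.3029 243.1159] [188 227  39  32 690] [0.4003 0.2867 0.24  ]
[176.6479 236.4014] [170 231  16  12 142] [0.4187 0.3719 0.24  ]
blocks
[327.4337 219.0562] [321 210  15  27 249] [ 0.4916 -0.0508  0.06  ] [[321.0, 210.0], [335.0, 210.0], [335.0, 236.0], [321.0, 236.0]]
[255.6794 222.0383] [249 214  14  20 209] [0.4812 0.1863 0.06  ] [[249.0, 214.0], [262.0, 214.0], [262.0, 233.0], [249.0, 233.0]]
tray
[298.0595 166.9882] [ 244  140  108   55 4485] [array([0.6198, 0.2383]), array([0.7772, 0.228 ]), array([ 0.7341, -0.1344]), array([ 0.5797, -0.1163])]
stud [0.4084 0.2293 0.288 ] piv [0.4167 0.3687 0.245 ]
```

View pics/crop.png

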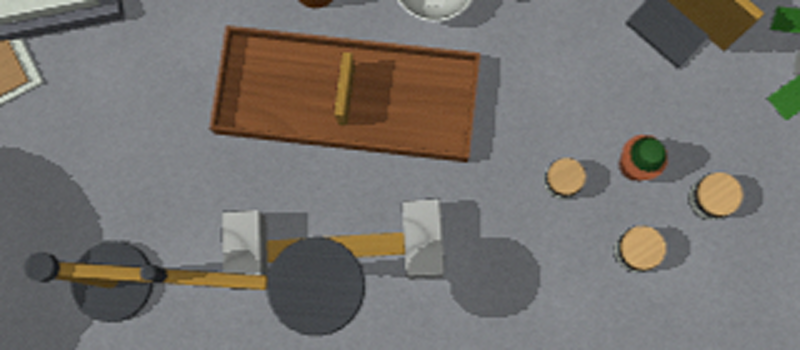

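The crop (2.5x, offset 160,130) shows the back corners of the blocks at (222,212)/(260,210) and (403,201)/(439,200). The tray rim corners are (229,27), (479,53), (468,160), (211,132). Three lids are visible.

```bash
cat >> h.py <<'E'
def rel(x,y,z,yawdeg,s=None):
    """shift (cm, tool axes) and turn (rad) from measured pose to a tool-down target"""
    s=s or ctrl.get_state(); R=np.array(s['tcp_rot']); d=R.T@(np.array([x,y,z])-s['tool_pos'])*100
    yaw=np.arctan2(R[1,0],R[0,0]); t=-(np.radians(yawdeg)-yaw); t=(t+np.pi)%(2*np.pi)-np.pi
    return np.round(d,2),round(t,3)
E
python3 - <<'E'
from h import *
np.set_printoptions(precision=4,suppress=True)
T=dict(np.load('top0.npz'))
c=lambda x,y:(160+x/2.5,130+y/2.5)
P=lambda x,y,z:ray(T,*c(x,y),z)[:2]
a,b,d,e=P(222,212,.06),P(260,210,.06),P(403,201,.06),P(439,200,.06)
print('blk',a,b,d,e,np.linalg.norm(a-e))
v=(a+b-d-e)/2; print('sep',np.linalg.norm(v)); ya=v/np.linalg.norm(v); xa=np.array([ya[1],-ya[0]])
m=(a+b+d+e)/4-xa*.05; print('mid',m,'yawx',np.degrees(np.arctan2(xa[1],xa[0])))
# strip ends on the table
for q in((268,240),(403,234),(405,254)): print('strip',P(*q,.004))
t=[P(229,27,.035),P(479,53,.035),P(468,160,.035),P(211,132,.035)]
for i in range(4): print(np.linalg.norm(t[i]-t[i-1]),end=' ')
v=t[0]+t[3]-t[1]-t[2]; print('tray',np.mean(t,0),'yang',np.degrees(np.arctan2(v[1],v[0])))
print('grip',P(347,53,.07),P(340,122,.07), (P(347,53,.07)+P(340,122,.07))/2)
print('cactus',P(643,170,.03))
for n in((.411,.2415,.288),(.411,.2415,.238)): print('stud px',proj(T,n))
S=dict(np.load('scene0.npz'))
print('scene: stud',proj(S,(.411,.2415,.288)),'head',proj(S,(.4,.0657,.24)),'piv',proj(S,(.4187,.3719,.245)),'grip',proj(S,[*((P(347,53,.07)+P(340,122,.07))/2),.07]),'mid',proj(S,[*m,.06]))
s=ctrl.get_state(); print(rel(.411,.2415,.33,90),rel(.411,.2415,.25,90),s['tool_pos'])
E
```

```text
blk [0.5053 0.2102] [0.5081 0.1596] [ 0.5204 -0.0302] [ 0.5218 -0.0778] 0.28845126801792703
sep 0.23930290569986667
mid [0.464  0.0624] yawx 3.452737056095309
strip [0.4743 0.1571]
strip [ 0.483  -0.0292]
strip [ 0.4555 -0.032 ]
0.1527344844994384 0.35313727234289594 0.15257371151594049 0.3554714200620293 tray [0.6761 0.0499] yang 83.64937603259432
grip [0.7217 0.0465] [0.6256 0.0544] [0.6736 0.0504]
cactus [ 0.5679 -0.355 ]
stud px [217.4987 238.0057]
stud px [222.778  239.3756]
scene: stud [443.1452 210.0622] head [384.3401 182.6454] piv [488.8465 265.4498] grip [285.6298 280.864 ] mid [357.397  247.3903]
(array([-34.23, -24.27, -13.21]), np.float64(1.332)) (array([-34.23, -24.26,  -5.21]), np.float64(1.332)) [0.1358 0.5581 0.1976]
```

drive_tool:
  series:
    - [[0, 0, -7], 0]
    - [[0, 0, -13.2], 0]
    - [[-4, -3, -13.2], 0.13]
    - [[-8, -5.7, -13.2], 0.27]
    - [[-12, -8.5, -13.2], 0.4]
    - [[-16, -11.3, -13.2], 0.54]
    - [[-20, -14.2, -13.2], 0.68]
    - [[-24, -17, -13.2], 0.82]
    - [[-28, -19.8, -13.2], 0.96]
    - [[-31, -22, -13.2], 1.1]
    - [[-33, -23.5, -13.2], 1.22]
    - [[-34.2, -24.3, -13.2], 1.33]
  gripper: 1

```text
time_s: 1.35
tool_pos: [0.4119, 0.2396, 0.33]
tcp_rot: [[0.006, 1.0, -0.001], [1.0, -0.006, -0.001], [-0.001, -0.001, -1.0]]
wrist_force: [0.1, -0.3, -0.1]
gripper_width: 0.0854
finger_force: 0.0
```

drive_tool:
  series:
    - [[0, 0, 0], 0]
    - [[0, 0, 0], 0]
    - [[0, 0, 0], 0]

```text
time_s: 1.65
tool_pos: [0.4101, 0.2424, 0.3304]
tcp_rot: [[-0.005, 1.0, -0.001], [1.0, 0.005, 0.0], [0.0, -0.001, -1.0]]
wrist_force: [-0.4, 0.3, -0.5]
gripper_width: 0.0852
finger_force: 0.0
```

```bash
python3 - <<'E'
from h import *
f=grab('wrist'); save(f,'w1.png'); print(proj(f,(.411,.2415,.288)),proj(f,(.411,.2415,.238)), rel(.411,.2415,.25,90), f['s']['tool_pos'])
E
```

```text
[314.53394578 211.43179385] [314.71661902 193.90967626] (array([-0.1 ,  0.09,  8.04]), np.float64(0.005)) [0.41014317 0.24237074 0.33036017]
```

View pics/w1.png

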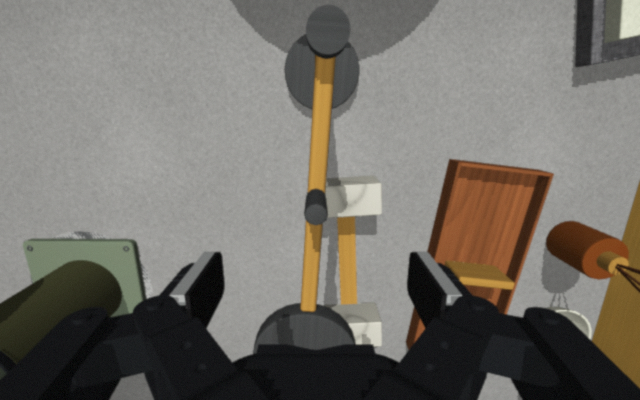

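Stud top is at about (316,211), prediction (314.5,211): aligned. I'll go down and grip it.

drive_tool:
  series:
    - [[0, 0, 2], 0]
    - [[0, 0, 4], 0]
    - [[0, 0, 6], 0]
    - [[0, 0, 7.5], 0]
    - [[0, 0, 8], 0]
    - [[0, 0, 8], 0]

```text
time_s: 2.3
tool_pos: [0.4099, 0.2421, 0.2498]
tcp_rot: [[-0.004, 1.0, -0.002], [1.0, 0.004, -0.0], [-0.0, -0.002, -1.0]]
wrist_force: [0.0, 0.5, -0.1]
gripper_width: 0.0855
finger_force: 0.0
```

drive_tool:
  series:
    - [[0, 0, 0], 0]
    - [[0, 0, 0], 0]
    - [[0, 0, 0], 0]
    - [[0, 0, 0], 0]
    - [[0, 0, 0], 0]
    - [[0, 0, 0], 0]
    - [[0, 0, 0], 0]
    - [[0, 0, 0], 0]
  gripper: 0

```text
time_s: 3.1
tool_pos: [0.411, 0.2417, 0.2512]
tcp_rot: [[-0.002, 1.0, 0.001], [1.0, 0.002, 0.0], [0.0, 0.001, -1.0]]
wrist_force: [-1.8, -0.0, 5.3]
gripper_width: 0.0137
finger_force: 58.7
```

drive_tool:
  series:
    - [[0, 0.78, 0], -0.06]
    - [[0, 1.56, 0], -0.12]
    - [[0.07, 2.33, 0], -0.18]
    - [[0.19, 3.11, 0], -0.24]
    - [[0.35, 3.87, 0], -0.3]
    - [[0.56, 4.62, 0], -0.36]
    - [[0.81, 5.36, 0], -0.42]
    - [[1.11, 6.08, 0], -0.48]
    - [[1.45, 6.78, 0], -0.54]
    - [[1.83, 7.46, 0], -0.6]
    - [[2.25, 8.12, 0], -0.66]
    - [[2.71, 8.75, 0], -0.72]

```text
time_s: 4.3
tool_pos: [0.498, 0.2695, 0.2512]
tcp_rot: [[-0.663, 0.748, -0.001], [0.748, 0.663, 0.001], [0.001, -0.0, -1.0]]
wrist_force: [-3.4, 0.9, 6.0]
gripper_width: 0.0129
finger_force: 59.0
```

drive_tool:
  series:
    - [[0, 0.78, 0], -0.06]
    - [[0, 1.56, 0], -0.12]
    - [[0.07, 2.33, 0], -0.18]
    - [[0.19, 3.11, 0], -0.24]
    - [[0.35, 3.87, 0], -0.3]
    - [[0.56, 4.62, 0], -0.36]
    - [[0.81, 5.36, 0], -0.42]
    - [[1.11, 6.08, 0], -0.48]
    - [[1.45, 6.78, 0], -0.54]
    - [[1.83, 7.46, 0], -0.6]
    - [[2.25, 8.12, 0], -0.66]
    - [[2.71, 8.75, 0], -0.72]

```text
time_s: 5.5
tool_pos: [0.5438, 0.3477, 0.2512]
tcp_rot: [[-0.992, 0.125, -0.005], [0.125, 0.992, -0.0], [0.005, -0.001, -1.0]]
wrist_force: [-8.3, -1.4, 8.4]
gripper_width: 0.0134
finger_force: 59.3
```

drive_tool:
  series:
    - [[0, 0, 0], 0]
    - [[0, 0, 0], 0]
    - [[0, 0, 0], 0]
    - [[0, 0, 0], 0]
    - [[0, 0, 0], 0]
  gripper: 1

```text
time_s: 6.0
tool_pos: [0.5462, 0.3467, 0.2502]
tcp_rot: [[-0.992, 0.129, -0.0], [0.129, 0.992, -0.0], [0.0, -0.0, -1.0]]
wrist_force: [1.0, -0.8, -0.3]
gripper_width: 0.0837
finger_force: 0.0
```

drive_tool:
  series:
    - [[0, 0, 0], 0]
    - [[0, 0, 0], 0]
    - [[0, 0, -2], 0]
    - [[0, 0, -5], 0]
    - [[0, 0, -8], 0]
    - [[0, 0, -8], 0]
    - [[0, 0, -8], 0]

```text
time_s: 6.7
tool_pos: [0.5465, 0.3473, 0.3315]
tcp_rot: [[-0.992, 0.128, 0.002], [0.128, 0.992, 0.001], [-0.002, 0.001, -1.0]]
wrist_force: [0.1, -1.2, -0.6]
gripper_width: 0.0853
finger_force: 0.0
```

```bash
python3 - <<'E'
from h import *
f=grab('top'); save(f,'t2.png'); print(f['s']['tool_pos'],f['s']['gripper_width'])
print(rel(.674,.0504,.20,174),rel(.674,.0504,.031,174))
E
```

```text
[0.54646593 0.34729789 0.33149957] 0.08532575264960857
(array([-16.54, -27.76,  12.98]), np.float64(-0.024)) (array([-16.55, -27.75,  29.88]), np.float64(-0.024))
```

View pics/t2.png

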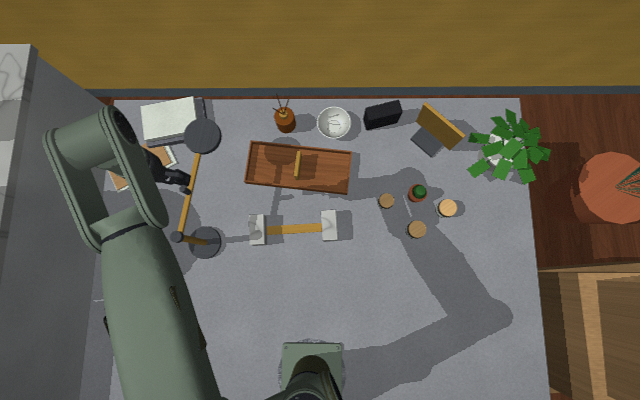

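Lamp head is now at (201,135), well clear; tray, blocks and jars are unmoved. Next, over the tray.

drive_tool:
  series:
    - [[-1.5, -2.8, 0], 0]
    - [[-4, -7, 0], 0]
    - [[-7, -12, 0], 0]
    - [[-10, -17, 0], 0]
    - [[-13, -22, 3], 0]
    - [[-15, -25, 7], 0]
    - [[-16.5, -27.8, 12], -0.02]
    - [[-16.5, -27.8, 13], -0.02]
    - [[-16.5, -27.8, 13], -0.02]
    - [[-16.5, -27.8, 13], -0.02]

```text
time_s: 7.75
tool_pos: [0.672, 0.05, 0.1971]
tcp_rot: [[-0.994, 0.11, -0.007], [0.11, 0.994, 0.001], [0.007, 0.0, -1.0]]
wrist_force: [-0.1, 0.5, 1.2]
gripper_width: 0.0854
finger_force: 0.0
```

```bash
python3 - <<'E'
from h import *
np.set_printoptions(precision=4,suppress=True)
f=grab('wrist'); save(f,'w2.png'); print(proj(f,(.674,.0504,.07)))
for c,s,m in blobs(f,(18,90,90),(25,255,255),(0,0,640,400),200):
    r=cv2.minAreaRect(cv2.findContours(m,0,2)[0][0]); print(c,s,ray(f,*c,.07),r)
t=grab('top')
for c,s,m in blobs(t,(0,0,110),(180,40,255),(240,200,350,250)):
    r=cv2.minAreaRect(cv2.findContours(m,0,2)[0][0]); print(c,s,ray(t,*c,0.06),cv2.boxPoints(r).tolist())
cv2.imwrite('pics/blk.png',cv2.resize(t['color'][195:255,235:355,::-1],(800,400),interpolation=cv2.INTER_CUBIC))
E
```

```text
[316.0952 185.7028]
[236.1709   3.0327] [219   0  47  10 275] [ 0.507 -0.     0.07 ] ((242.0, 4.5), (9.0, 46.0), 90.0)
[ 14.5622 103.7456] [   0   77   37   52 1407] [ 0.5655 -0.2193  0.07  ] ((18.0, 102.5), (36.0, 51.0), 0.0)
[318.4724 188.6361] [ 312  145   14   89 1124] [0.6772 0.0524 0.07  ] ((318.5, 189.0), (88.0, 13.0), 90.0)
[ 11.9155 338.8033] [  0 323  34  39 722] [ 0.8152 -0.3185  0.07  ] ((16.5, 342.0), (38.0, 33.0), 90.0)
[380.1292 338.6377] [367 326  27  28 472] [0.8619 0.1039 0.07  ] ((379.7899475097656, 341.2958679199219), (31.000001907348633, 22.307697296142578), 67.38013458251953)
[623.4551 359.1183] [588 336  52  52 947] [0.9222 0.3873 0.07  ] ((622.25, 352.7500305175781), (72.12489318847656, 26.16295051574707), 45.0)
[498.1203 388.4813] [477 373  45  27 831] [0.9497 0.2426 0.07  ] ((499.0, 386.0), (26.0, 44.0), 90.0)
[133.896  390.8307] [109 377  45  23 644] [ 0.9044 -0.1987  0.07  ] ((131.0, 388.0), (22.0, 44.0), 90.0)
[247.895  220.3858] [240 200  23  50 438] [0.4867 0.2124 0.06  ] [[240.0, 200.0], [262.0, 200.0], [262.0, 249.0], [240.0, 249.0]]
[318.7834 224.2386] [ 291  200   59   50 2184] [ 0.4744 -0.0224  0.06  ] [[291.0, 200.0], [349.0, 200.0], [349.0, 249.0], [291.0, 249.0]]
[270.3415 236.3902] [267 230   9  15  41] [0.4341 0.1362 0.06  ] [[266.2769775390625, 243.78463745117188], [268.03082275390625, 229.75387573242188], [275.66162109375, 230.70773315429688], [273.90777587890625, 244.73849487304688]]
[259.9518 241.5422] [253 232  15  18  83] [0.4171 0.1699 0.06  ] [[252.070556640625, 232.9176483154297], [265.9117431640625, 231.8529510498047], [267.21173095703125, 248.75294494628906], [253.37054443359375, 249.81764221191406]]
```

View pics/w2.png

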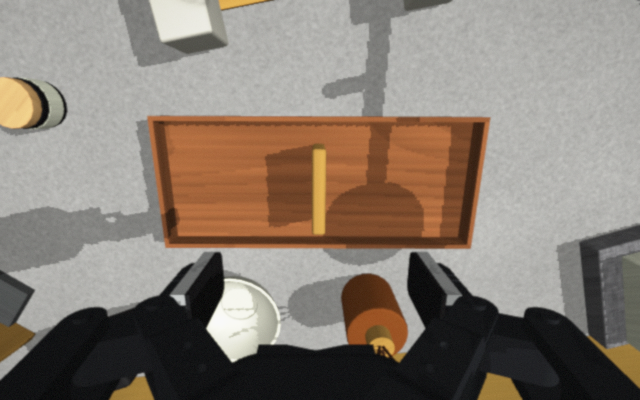

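View pics/blk.png

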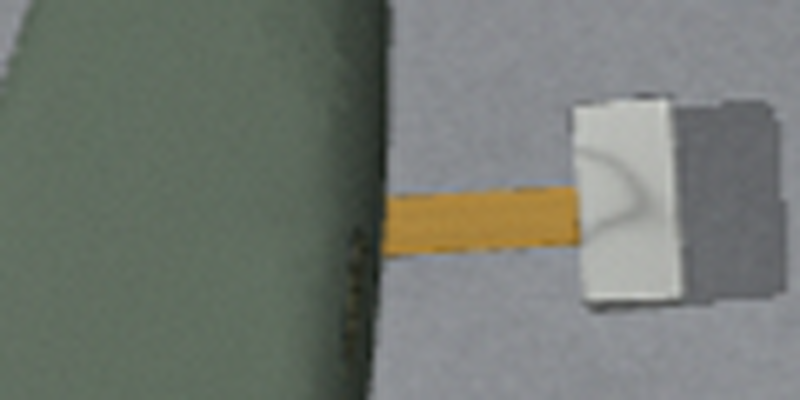

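Wrist view: the grip plate is at (318,189), 13 px wide, and upright in the image, so the tool is square to the tray. The blocks crop shows the right block's top corners at (573,104), (670,97), (683,298), (582,303).

```bash
python3 - <<'E'
from h import *
np.set_printoptions(precision=4,suppress=True)
T=dict(np.load('top0.npz'))
q=np.array([ray(T,235+x/6.667,195+y/6.667,.06)[:2] for x,y in((573,104),(670,97),(683,298),(582,303))])
xa=(q[0]+q[1]-q[2]-q[3])/2; print(q,np.linalg.norm(xa),np.degrees(np.arctan2(xa[1],xa[0])),q.mean(0))
xa/=np.linalg.norm(xa)
for a in (3.45,5): 
    a=np.radians(a); print('mid',q.mean(0)+.12*np.array([-np.sin(a),np.cos(a)]))
print(rel(.6755,.052,.031,174), rel(.675,.051,.2,174))
E
```

```text
[[ 0.5198 -0.0293]
 [ 0.5233 -0.0775]
 [ 0.424  -0.0835]
 [ 0.4214 -0.0342]] 0.09899694771652458 3.1626458981979546 [ 0.4721 -0.0561]
mid [0.4649 0.0637]
mid [0.4617 0.0634]
(array([-0.05,  0.07, 17.09]), np.float64(-0.003)) (array([-0.05, -0.03,  0.19]), np.float64(-0.003))
```

drive_tool:
  series:
    - [[0, 0.1, 4], 0]
    - [[0, 0.1, 8], 0]
    - [[0, 0.1, 12], 0]
    - [[0, 0.1, 15], 0]
    - [[0, 0.1, 16.5], 0]
    - [[0, 0.1, 17], 0]
    - [[0, 0.1, 17], 0]
    - [[0, 0.1, 17], 0]

```text
time_s: 8.65
tool_pos: [0.6764, 0.0515, 0.0334]
tcp_rot: [[-0.994, 0.108, 0.005], [0.108, 0.994, -0.0], [-0.005, 0.0, -1.0]]
wrist_force: [0.8, -0.3, 0.0]
gripper_width: 0.0853
finger_force: 0.0
```

drive_tool:
  series:
    - [[0, 0, 0], 0]
    - [[0, 0, 0], 0]
    - [[0, 0, 0], 0]
    - [[0, 0, 0], 0]
    - [[0, 0, 0], 0]
    - [[0, 0, 0], 0]
    - [[0, 0, 0], 0]
    - [[0, 0, 0], 0]
    - [[0, 0, 0], 0]
  gripper: 0

```text
time_s: 9.55
tool_pos: [0.6743, 0.0516, 0.0309]
tcp_rot: [[-0.994, 0.108, 0.0], [0.108, 0.994, 0.0], [-0.0, 0.001, -1.0]]
wrist_force: [-1.0, 2.0, 4.8]
gripper_width: 0.0118
finger_force: 60.3
```

drive_tool:
  series:
    - [[0, 0, -1], 0]
    - [[0, 0, -2], 0]
    - [[0, 0, -4], 0]
    - [[0, 0, -6], 0]
    - [[0, 0, -8], 0]
    - [[0, 0, -10], 0]
    - [[0, 0, -11], 0]
    - [[0, 0, -11], 0]
    - [[0, 0, -11], 0]
    - [[0, 0, -11], 0]

```text
time_s: 10.55
tool_pos: [0.6726, 0.0512, 0.1383]
tcp_rot: [[-0.994, 0.109, -0.004], [0.109, 0.994, 0.0], [0.004, -0.0, -1.0]]
wrist_force: [0.4, -0.2, -5.9]
gripper_width: 0.0115
finger_force: 59.1
```

```bash
python3 - <<'E'
from h import *
np.set_printoptions(precision=4,suppress=True)
f=grab('wrist'); save(f,'w3.png'); s=f['s']; print(s['tool_pos'],s['gripper_width'],s['wrist_force'],s['torque'])
f=grab('scene'); save(f,'s3.png')
print(rel(.4645,.063,.14,183.4))
E
```

```text
[0.6726 0.0512 0.1383] 0.011491509977366617 [ 0.4154 -0.2245 -5.9012] [0.0094 0.0339 0.0278]
(array([20.84, -1.1 , -0.08]), np.float64(-0.168))
```

View pics/s3.png

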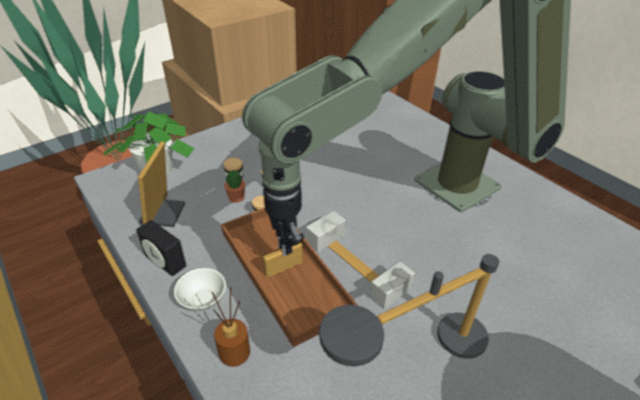

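The tray is lifted level with its underside about 107 mm up, and the lamp is clear of it. Carrying it over the blocks.

drive_tool:
  series:
    - [[1, 0, 0], 0]
    - [[3, -0.2, 0], -0.02]
    - [[5.5, -0.3, 0], -0.04]
    - [[8, -0.4, 0], -0.06]
    - [[10.5, -0.5, 0], -0.08]
    - [[13, -0.7, 0], -0.1]
    - [[15.5, -0.8, 0], -0.12]
    - [[18, -0.9, 0], -0.14]
    - [[20, -1, 0], -0.16]
    - [[20.8, -1.1, 0], -0.17]
    - [[20.8, -1.1, 0], -0.17]
    - [[20.8, -1.1, 0], -0.17]

```text
time_s: 11.85
tool_pos: [0.4672, 0.0628, 0.1411]
tcp_rot: [[-0.998, -0.061, 0.002], [-0.061, 0.998, -0.0], [-0.002, -0.0, -1.0]]
wrist_force: [0.4, 0.7, -6.0]
gripper_width: 0.0113
finger_force: 59.1
```

```bash
python3 - <<'E'
from h import *
print(ctrl.get_state()['tool_pos'],rel(.4645,.063,.091,183.4))
E
```

```text
[0.46722389 0.06276114 0.14105425] (array([0.28, 0.04, 5.  ]), np.float64(0.002))
```

drive_tool:
  series:
    - [[0, 0, 1], 0]
    - [[0, 0, 2.2], 0]
    - [[0, 0, 3.4], 0]
    - [[0, 0, 4.2], 0]
    - [[0, 0, 4.6], 0]
    - [[0, 0, 4.8], 0]
    - [[0, 0, 4.8], 0]
    - [[0, 0, 4.8], 0]

```text
time_s: 12.65
tool_pos: [0.4666, 0.0629, 0.0929]
tcp_rot: [[-0.998, -0.061, 0.001], [-0.061, 0.998, -0.0], [-0.001, -0.0, -1.0]]
wrist_force: [0.0, -0.1, -6.3]
gripper_width: 0.0114
finger_force: 59.1
```

drive_tool:
  series:
    - [[0.2, 0, 0.1], 0]
    - [[0.2, 0, 0.2], 0]
    - [[0.2, 0, 0.2], 0]
    - [[0.2, 0, 0.2], 0]

```text
time_s: 13.05
tool_pos: [0.4639, 0.0627, 0.0909]
tcp_rot: [[-0.998, -0.061, -0.0], [-0.061, 0.998, -0.0], [0.0, -0.0, -1.0]]
wrist_force: [-3.3, -0.6, -0.8]
gripper_width: 0.0119
finger_force: 59.6
```

drive_tool:
  series:
    - [[0, 0, 0], 0]
    - [[0, 0, 0], 0]
    - [[0, 0, 0], 0]
    - [[0, 0, 0], 0]
    - [[0, 0, 0], 0]
    - [[0, 0, 0], 0]
  gripper: 1

```text
time_s: 13.65
tool_pos: [0.4643, 0.0628, 0.0906]
tcp_rot: [[-0.998, -0.061, 0.0], [-0.061, 0.998, 0.0], [-0.0, -0.0, -1.0]]
wrist_force: [0.5, 0.8, 0.1]
gripper_width: 0.0854
finger_force: 0.0
```

drive_tool:
  series:
    - [[0, 0, -2], 0]
    - [[0, 0, -5], 0]
    - [[0, 0, -9], 0]
    - [[0, 0, -13], 0]
    - [[0, 0, -17], 0]
    - [[0, 0, -20], 0]
    - [[0, 0, -20], 0]
    - [[0, 0, -20], 0]

```text
time_s: 14.45
tool_pos: [0.4645, 0.0627, 0.2911]
tcp_rot: [[-0.998, -0.061, 0.002], [-0.061, 0.998, -0.0], [-0.002, -0.0, -1.0]]
wrist_force: [-0.5, 0.3, 0.3]
gripper_width: 0.0853
finger_force: 0.0
```

```bash
python3 - <<'E'
from h import *
np.set_printoptions(precision=4,suppress=True)
f=grab('wrist'); save(f,'w4.png'); print(f['s']['tool_pos'])
for c,s,m in blobs(f,(18,90,90),(25,255,255),(200,100,440,300),200): print('grip',ray(f,*c,.13))
for c,s,m in blobs(f,(0,100,40),(17,255,255),(60,60,600,300),3000):
    b=cv2.boxPoints(cv2.minAreaRect(cv2.findContours(m,0,2)[0][0])); q=np.array([ray(f,*p,.095)[:2] for p in b]); print(q,q.mean(0),[np.linalg.norm(q[i]-q[i-1]) for i in range(4)])
t=grab('top'); save(t,'t4.png'); 
for c,s,m in blobs(t,(8,90,120),(25,200,255),(365,180,470,245)): print('lid',c,s[4],ray(t,*c,0.048))
E
```

```text
[0.4645 0.0627 0.2911]
grip [0.4675 0.0626 0.13  ]
[[ 0.4092 -0.1197]
 [ 0.3877  0.2364]
 [ 0.5339  0.2659]
 [ 0.558  -0.1313]] [0.4722 0.0628] [np.float64(0.14930044509552362), np.float64(0.35674551498054957), np.float64(0.14918096637485861), np.float64(0.397958370165525)]
lid [413.8462 194.8718] 78 [ 0.5752 -0.34    0.048 ]
lid [386.0783 200.2349] 166 [ 0.5569 -0.2469  0.048 ]
lid [447.8386 207.0583] 223 [ 0.534  -0.4505  0.048 ]
lid [416.7806 228.7426] 237 [ 0.4616 -0.3449  0.048 ]
```

View pics/w4.png

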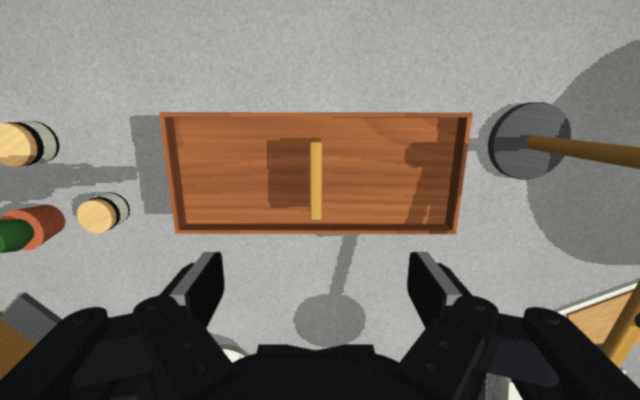

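View pics/t4.png

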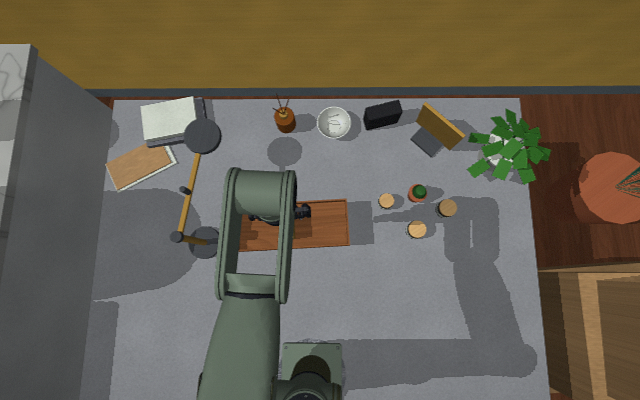

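The tray sits square on the blocks: in the wrist view its rim runs (162,113)–(470,233) with the grip at (316,180). The top view shows three jars, none moved. First jar: the small one at (0.557,-0.247).

```bash
python3 - <<'E'
from h import *
print(rel(.557,-.247,.16,93))
E
```

```text
(array([ -7.52, -31.5 ,  12.84]), np.float64(1.58))
```

drive_tool:
  series:
    - [[-0.5, -2, 0], 0.13]
    - [[-1.2, -5, 0], 0.26]
    - [[-2, -8, 0], 0.4]
    - [[-2.7, -11, 0], 0.54]
    - [[-3.5, -14, 0], 0.68]
    - [[-4.2, -17, 0], 0.82]
    - [[-5, -20, 2], 0.96]
    - [[-5.7, -23, 4], 1.1]
    - [[-6.4, -26, 7], 1.24]
    - [[-7, -29, 10], 1.38]
    - [[-7.5, -31, 12], 1.5]
    - [[-7.5, -31.5, 12.8], 1.58]

```text
time_s: 15.75
tool_pos: [0.5554, -0.2477, 0.1564]
tcp_rot: [[-0.046, 0.999, -0.008], [0.999, 0.046, 0.004], [0.005, -0.008, -1.0]]
wrist_force: [-0.0, 0.6, 0.4]
gripper_width: 0.0854
finger_force: 0.0
```

drive_tool:
  series:
    - [[0, 0, 0], 0]
    - [[0, 0, 0], 0]
    - [[0, 0, 0], 0]

```text
time_s: 16.05
tool_pos: [0.5584, -0.2465, 0.1628]
tcp_rot: [[-0.054, 0.999, 0.0], [0.999, 0.054, -0.0], [-0.0, 0.0, -1.0]]
wrist_force: [-0.4, 0.6, -0.9]
gripper_width: 0.0856
finger_force: 0.0
```

```bash
python3 - <<'E'
from h import *
np.set_printoptions(precision=4,suppress=True)
f=grab('wrist'); print(f['s']['tool_pos'])
for c,s,m in blobs(f,(8,80,120),(25,220,255),(0,0,640,260),300): print(c,s,ray(f,*c,.046),ray(f,*c,.05))
print(rel(.557,-.247,.009,93))
E
```

```text
[ 0.5584 -0.2465  0.1628]
[218.0189   7.4591] [ 105    0  219   16 3178] [ 0.4714 -0.0988  0.046 ] [ 0.4726 -0.0999  0.05  ]
[316.2264 187.6132] [ 291  163   51   51 2027] [ 0.5608 -0.2476  0.046 ] [ 0.5607 -0.2466  0.05  ]
(array([-0.02, -0.18, 15.43]), np.float64(0.001))
```

drive_tool:
  series:
    - [[0, 0, 4], 0]
    - [[0, 0, 8], 0]
    - [[0, 0, 11], 0]
    - [[0, 0, 13.5], 0]
    - [[0, 0, 15], 0]
    - [[0, 0, 15.3], 0]
    - [[0, 0, 15.3], 0]

```text
time_s: 16.8
tool_pos: [0.5589, -0.2472, 0.0102]
tcp_rot: [[-0.053, 0.999, 0.001], [0.999, 0.053, -0.001], [-0.001, 0.001, -1.0]]
wrist_force: [0.3, 0.4, -0.2]
gripper_width: 0.0854
finger_force: 0.0
```

drive_tool:
  series:
    - [[0, 0, 0], 0]
    - [[0, 0, 0], 0]
    - [[0, 0, 0], 0]
    - [[0, 0, 0], 0]
    - [[0, 0, 0], 0]
    - [[0, 0, 0], 0]
    - [[0, 0, 0], 0]
  gripper: 0

```text
time_s: 17.5
tool_pos: [0.5535, -0.2492, 0.0143]
tcp_rot: [[-0.054, 0.999, -0.011], [0.999, 0.054, -0.002], [-0.002, -0.011, -1.0]]
wrist_force: [-20.7, 0.3, 29.2]
gripper_width: 0.0002
finger_force: 14.3
```

drive_tool:
  series:
    - [[0, 0, -1], 0]
    - [[0, 0, -3], 0]
    - [[0, 0, -6], 0]
    - [[0, 0, -10], 0]
    - [[0, 0, -14], 0]
    - [[0, 0, -18], 0]
    - [[0, 0, -20], 0]
    - [[0, 0, -20], 0]
    - [[0, 0, -20], 0]

```text
time_s: 18.4
tool_pos: [0.5584, -0.2471, 0.2098]
tcp_rot: [[-0.052, 0.999, 0.001], [0.999, 0.052, -0.0], [-0.001, 0.001, -1.0]]
wrist_force: [-1.0, 0.2, -1.1]
gripper_width: -0.0001
finger_force: 0.0
```

```bash
python3 - <<'E'
from h import *
print(rel(.4591,.1528,.2,93.4),rel(.4591,.1528,.08,93.4))
E
```

```text
(array([40.45, -7.83,  0.95]), np.float64(-0.007)) (array([40.45, -7.85, 12.95]), np.float64(-0.007))
```

```bash
python3 - <<'E'
from h import *
np.set_printoptions(precision=4,suppress=True)
f=grab('wrist'); save(f,'w5.png')
for n in('top','scene'):
    t=grab(n); save(t,n+'5.png')
    if n=='top':
        for c,s,m in blobs(t,(8,90,120),(25,200,255),(340,150,520,290)): print('lid',c,s[4],ray(t,*c,0.048))
E
```

```text
lid [387.8831 197.1299] 77 [ 0.5675 -0.2532  0.048 ]
lid [413.82 197.58] 50 [ 0.566  -0.3396  0.048 ]
lid [343.062  219.2829] 258 [ 0.4925 -0.1027  0.048 ]
lid [447.5508 207.1949] 236 [ 0.5336 -0.4495  0.048 ]
lid [421.3425 231.3836] 73 [ 0.453  -0.3594  0.048 ]
```

View pics/w5.png

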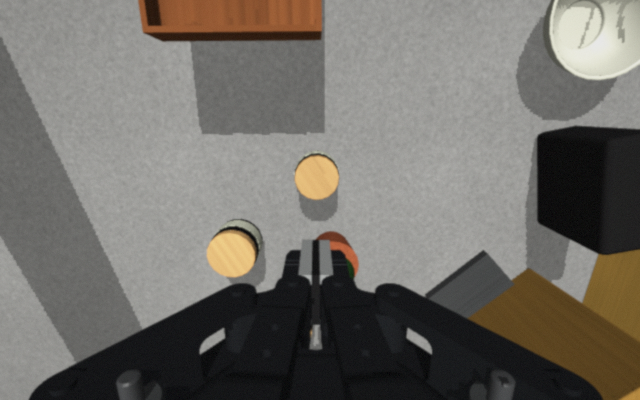

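The wrist view shows the small jar still upright at (317,177), with the gripper shut empty. Measuring where it went.

```bash
python3 - <<'E'
from h import *
np.set_printoptions(precision=4,suppress=True)
f=grab('wrist'); s=f['s']
print(s['wrist_force'],s['gripper_width'])
for c,st,m in blobs(f,(8,80,120),(25,220,255),(150,100,420,290),300): print(c,st,ray(f,*c,.046),ray(f,*c,.05), np.hypot(*(ray(f,c[0]-st[2]/2,c[1],.048)-ray(f,c[0]+st[2]/2,c[1],.048))[:2]))
print('tcp px',proj(f,s['tool_pos']), np.array(f['mount']))
S=grab('scene'); print(proj(S,(.5608,-.2476,.046)))
for c,st,m in blobs(S,(8,80,120),(25,220,255),(180,140,300,230),30): print('scene',c,st,ray(S,*c,.048))
E
```

```text
[-0.0119 -1.1523 -0.112 ] 0.000392796887092341
[318.1143 178.8463] [ 296  157   45   45 1575] [ 0.561  -0.2478  0.046 ] [ 0.561 -0.247  0.05 ] 0.049277368019039994
[232.2638 255.4229] [ 208  232   49   48 1816] [ 0.4644 -0.3455  0.046 ] [ 0.4655 -0.3435  0.05  ] 0.057781930010523064
[347.8285 254.7936] [330 243  31  35 344] [ 0.601  -0.3374  0.046 ] [ 0.6005 -0.3355  0.05  ] 0.03642093186399203
tcp px [312.9117 231.8229] [[-0.0008 -0.9605 -0.2783  0.0703]
 [ 1.     -0.0006 -0.0006  0.0016]
 [ 0.0004 -0.2783  0.9605 -0.175 ]
 [ 0.      0.      0.      1.    ]]
[259.4799 201.5819]
scene [232.7128 163.8989] [224 158  18  13 188] [ 0.534  -0.4474  0.048 ]
scene [270.3301 172.2476] [261 166  19  14 206] [ 0.4631 -0.3415  0.048 ]
scene [236.3951 191.9902] [225 181  20  21 205] [ 0.5932 -0.3215  0.048 ]
scene [260.4293 202.3613] [252 196  17  14 191] [ 0.5615 -0.2411  0.048 ]
scene [295.4265 215.2353] [289 208  11  16  68] [ 0.5131 -0.1383  0.048 ]
```

View pics/scene5.png

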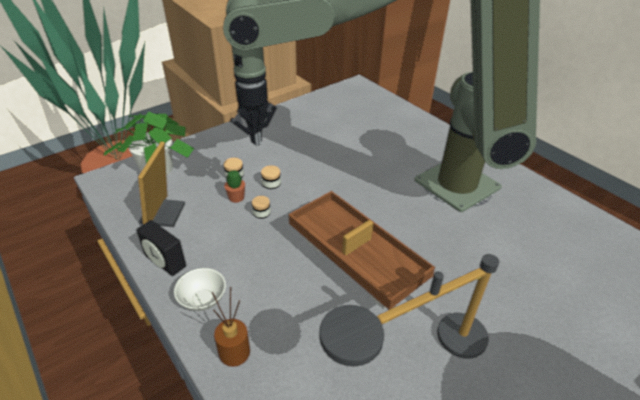

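The jar has not moved: it is at (0.561,-0.248), upright. I'll retry lower, closing in stages.

drive_tool:
  series:
    - [[0, 0.2, 0], 0]
    - [[0, 0.2, 3], 0]
    - [[0, 0.2, 6], 0]
    - [[0, 0.2, 9], 0]
    - [[0, 0.2, 12], 0]
    - [[0, 0.2, 13], 0]
    - [[0, 0.2, 13], 0]
  gripper: 1

```text
time_s: 19.35
tool_pos: [0.5587, -0.246, 0.0771]
tcp_rot: [[-0.052, 0.999, -0.004], [0.999, 0.052, 0.003], [0.003, -0.004, -1.0]]
wrist_force: [-0.5, 0.0, -0.6]
gripper_width: 0.0857
finger_force: 0.0
```

drive_tool:
  series:
    - [[0, 0, 3], 0]
    - [[0, 0, 5], 0]
    - [[0, 0, 6.5], 0]
    - [[0, 0, 7.5], 0]
    - [[0, 0, 7.5], 0]
    - [[0, 0, 7.5], 0]

```text
time_s: 19.95
tool_pos: [0.5611, -0.2475, 0.0054]
tcp_rot: [[-0.052, 0.999, 0.001], [0.999, 0.052, -0.001], [-0.001, 0.001, -1.0]]
wrist_force: [-0.7, -0.5, 0.3]
gripper_width: 0.0854
finger_force: 0.0
```

drive_tool:
  series:
    - [[0, 0, 0], 0]
    - [[0, 0, 0], 0]
    - [[0, 0, 0], 0]
    - [[0, 0, 0], 0]
  gripper: 0.65

```text
time_s: 20.35
tool_pos: [0.5605, -0.2471, 0.0049]
tcp_rot: [[-0.052, 0.999, 0.001], [0.999, 0.052, -0.0], [-0.0, 0.001, -1.0]]
wrist_force: [-0.0, 0.3, -0.4]
gripper_width: 0.0556
finger_force: 0.0
```

drive_tool:
  series:
    - [[0, 0, 0], 0]
    - [[0, 0, 0], 0]
    - [[0, 0, 0], 0]
  gripper: 0.5

```text
time_s: 20.65
tool_pos: [0.5606, -0.2473, 0.0055]
tcp_rot: [[-0.052, 0.999, 0.001], [0.999, 0.052, -0.001], [-0.001, 0.001, -1.0]]
wrist_force: [-2.3, 0.3, 5.2]
gripper_width: 0.0483
finger_force: 60.8
```

```bash
python3 - <<'E'
from h import *
f=grab('wrist')
S=grab('scene'); 
a=cv2.resize(f['color'][80:360,180:460,::-1],(400,400)); b=cv2.resize(S['color'][150:230,200:300,::-1],(400,400))
cv2.imwrite('pics/a6.png',np.hstack([a,b]))
E
```

```text
(no output)
```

View pics/a6.png

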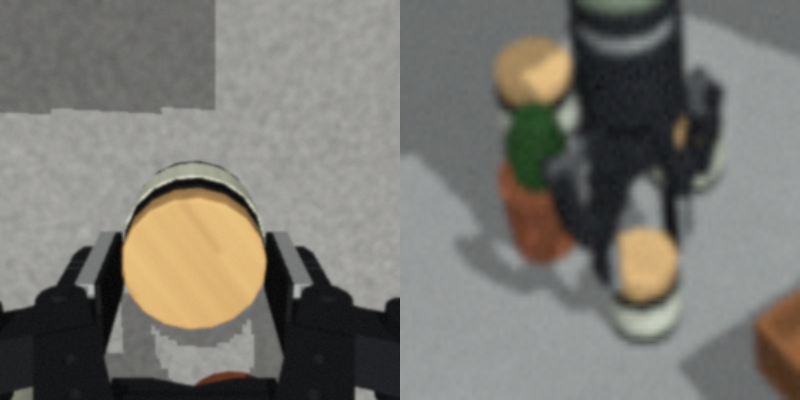

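The jar is held between the pads with the lid level (width 48 mm, 60 N). Lifting.

drive_tool:
  series:
    - [[0, 0, -0.5], 0]
    - [[0, 0, -1], 0]
    - [[0, 0, -2], 0]
    - [[0, 0, -4], 0]
    - [[0, 0, -7], 0]
    - [[0, 0, -10], 0]
    - [[0, 0, -14], 0]
    - [[0, 0, -18], 0]
    - [[0, 0, -20], 0]
    - [[0, 0, -20], 0]

```text
time_s: 21.75
tool_pos: [0.5629, -0.2486, 0.2101]
tcp_rot: [[-0.052, 0.999, 0.009], [0.999, 0.052, -0.005], [-0.006, 0.008, -1.0]]
wrist_force: [0.7, -0.6, -0.9]
gripper_width: 0.0485
finger_force: 62.2
```

```bash
python3 - <<'E'
from h import *
print(ctrl.get_state()['gripper_width'],rel(.4591,.1528,.2,93.4),rel(.4591,.1528,.077,93.4))
f=grab('wrist')
for c,st,m in blobs(f,(8,80,120),(25,220,255),(150,100,480,330),300): print(c,st)
E
```

```text
0.04851806454893741 (array([40.63, -8.29,  0.71]), np.float64(-0.007)) (array([40.7 , -8.39, 13.  ]), np.float64(-0.007))
[315.15676716 261.21783194] [ 265  212  102   99 7795]
[222.57203994 248.15691869] [ 202  228   47   47 1402]
[284.0248139  319.54466501] [263 307  44  23 806]
```

drive_tool:
  series:
    - [[2, -0.4, 0], 0]
    - [[6, -1.2, 0], 0]
    - [[10, -2, 0], 0]
    - [[14, -2.8, 0], 0]
    - [[18, -3.6, 0], 0]
    - [[22, -4.4, 0], 0]
    - [[26, -5.2, 0], 0]
    - [[30, -6, 0], 0]
    - [[34, -6.8, 0], 0]
    - [[37.5, -7.5, 0], 0]
    - [[39.5, -7.9, 0], 0]
    - [[40.5, -8.1, 0], -0.01]

```text
time_s: 23.0
tool_pos: [0.4558, 0.1548, 0.202]
tcp_rot: [[-0.065, 0.998, -0.005], [0.998, 0.065, -0.0], [-0.0, -0.005, -1.0]]
wrist_force: [-0.7, -0.8, -2.4]
gripper_width: 0.0484
finger_force: 62.2
```

drive_tool:
  series:
    - [[0, 0, 0], 0]
    - [[0, 0, 0], 0]
    - [[0, 0, 3], 0]
    - [[0, 0, 6], 0]
    - [[0, 0, 9], 0]
    - [[0, 0, 11], 0]
    - [[0, 0, 12], 0]
    - [[0, 0, 12], 0]
    - [[0, 0, 12], 0]

```text
time_s: 23.9
tool_pos: [0.4594, 0.1528, 0.0853]
tcp_rot: [[-0.061, 0.998, 0.001], [0.998, 0.061, 0.0], [-0.0, 0.001, -1.0]]
wrist_force: [0.5, -0.1, -1.0]
gripper_width: 0.0486
finger_force: 62.3
```

```bash
python3 - <<'E'
from h import *
s=ctrl.get_state();print(s['tool_pos'],s['wrist_force'],s['gripper_width'],rel(.4591,.1528,.076,93.4))
E
```

```text
[0.45937897 0.15280039 0.08528969] [ 0.45797469 -0.11433455 -1.01780789] 0.048559770828945546 (array([ 0.  , -0.03,  0.93]), np.float64(0.002))
```

drive_tool:
  series:
    - [[0, 0, 0.4], 0]
    - [[0, 0, 0.7], 0]
    - [[0, 0, 0.9], 0]
    - [[0, 0, 0.95], 0]
    - [[0, 0, 0.95], 0]

```text
time_s: 24.4
tool_pos: [0.4587, 0.1534, 0.0756]
tcp_rot: [[-0.062, 0.998, 0.001], [0.998, 0.062, 0.0], [-0.0, 0.001, -1.0]]
wrist_force: [-0.6, 0.2, 1.5]
gripper_width: 0.0486
finger_force: 62.7
```

drive_tool:
  series:
    - [[0, 0, 0], 0]
    - [[0, 0, 0], 0]
    - [[0, 0, 0], 0]
    - [[0, 0, 0], 0]
    - [[0, 0, 0], 0]
  gripper: 0.85

```text
time_s: 24.9
tool_pos: [0.4583, 0.1533, 0.0749]
tcp_rot: [[-0.062, 0.998, -0.0], [0.998, 0.062, -0.0], [-0.0, -0.0, -1.0]]
wrist_force: [0.3, 0.3, -0.2]
gripper_width: 0.0725
finger_force: 0.0
```

drive_tool:
  series:
    - [[0, 0, -1], 0]
    - [[0, 0, -3], 0]
    - [[0, 0, -7], 0]
    - [[0, 0, -11], 0]
    - [[0, 0, -13], 0]
    - [[0, 0, -13], 0]
    - [[0, 0, -13], 0]

```text
time_s: 25.6
tool_pos: [0.4584, 0.1533, 0.2054]
tcp_rot: [[-0.062, 0.998, 0.001], [0.998, 0.062, 0.0], [0.0, 0.001, -1.0]]
wrist_force: [-0.8, -1.4, -0.2]
gripper_width: 0.0723
finger_force: 0.0
```

```bash
python3 - <<'E'
from h import *
np.set_printoptions(precision=4,suppress=True)
f=grab('wrist'); print(f['s']['tool_pos'])
for c,st,m in blobs(f,(8,80,170),(25,130,255),(150,100,480,330),300): print(c,st,ray(f,*c,.116))
t=grab('top')
for c,s,m in blobs(t,(8,90,120),(25,200,255),(385,200,520,290)): print('lid',c,s[4],ray(t,*c,0.05))
print(rel(.463,-.345,.2,45))
E
```

```text
[0.4584 0.1533 0.2054]
[315.4685 194.236 ] [ 287  167   57   55 2352] [0.46   0.1529 0.116 ]
lid [447.5408 207.2575] 233 [ 0.533  -0.4488  0.05  ]
lid [416.9381 228.6593] 226 [ 0.4617 -0.3449  0.05  ]
(array([-49.75,  -2.49,   0.36]), np.float64(0.847))
```

drive_tool:
  series:
    - [[-2.5, -0.1, 0], 0.05]
    - [[-7, -0.3, 0], 0.1]
    - [[-11.5, -0.6, 0], 0.18]
    - [[-16, -0.8, 0], 0.26]
    - [[-20.5, -1, 0], 0.34]
    - [[-25, -1.2, 0], 0.42]
    - [[-29.5, -1.5, 0], 0.5]
    - [[-34, -1.7, 0], 0.58]
    - [[-38.5, -1.9, 0], 0.66]
    - [[-43, -2.1, 0], 0.74]
    - [[-47, -2.3, 0], 0.8]
    - [[-49.8, -2.5, 0.5], 0.85]
  gripper: 1

```text
time_s: 26.9
tool_pos: [0.4632, -0.3477, 0.1983]
tcp_rot: [[0.712, 0.702, -0.002], [0.702, -0.712, 0.001], [-0.0, -0.002, -1.0]]
wrist_force: [0.7, 0.1, -0.2]
gripper_width: 0.0854
finger_force: 0.0
```

drive_tool:
  series:
    - [[0, 0, 0], 0]
    - [[0, 0, 2], 0]
    - [[0, 0, 4], 0]
    - [[0, 0, 4], 0]
    - [[0, 0, 4], 0]

```text
time_s: 27.4
tool_pos: [0.4636, -0.3439, 0.1588]
tcp_rot: [[0.708, 0.706, -0.002], [0.706, -0.708, 0.002], [0.0, -0.003, -1.0]]
wrist_force: [0.7, 0.1, -0.0]
gripper_width: 0.0855
finger_force: 0.0
```

```bash
python3 - <<'E'
from h import *
np.set_printoptions(precision=4,suppress=True)
f=grab('wrist'); print(f['s']['tool_pos'])
for c,st,m in blobs(f,(8,80,150),(25,150,255),(150,50,480,300),300): 
    p=ray(f,*c,.05); print(c,st,p)
    if np.hypot(p[0]-.462,p[1]+.345)<.06: print(rel(p[0]-.0005,p[1],.005,45))
E
```

```text
[ 0.4636 -0.3439  0.1588]
[317.0171 189.4154] [ 287  160   61   59 2807] [ 0.4655 -0.3455  0.05  ]
(array([-0.  ,  0.12, 15.5 ]), np.float64(-0.002))
[446.2711 212.4945] [ 417  185   61   57 2722] [ 0.5368 -0.4493  0.05  ]
```

drive_tool:
  series:
    - [[0, 0.1, 4], 0]
    - [[0, 0.1, 8], 0]
    - [[0, 0.1, 11], 0]
    - [[0, 0.1, 13.5], 0]
    - [[0, 0.1, 15], 0]
    - [[0, 0.1, 15.3], 0]
    - [[0, 0.1, 15.3], 0]
    - [[0, 0.1, 15.3], 0]

```text
time_s: 28.25
tool_pos: [0.4662, -0.3473, 0.0089]
tcp_rot: [[0.709, 0.705, 0.002], [0.705, -0.709, -0.003], [-0.0, 0.004, -1.0]]
wrist_force: [-0.1, 0.2, -0.6]
gripper_width: 0.0851
finger_force: 0.0
```

drive_tool:
  series:
    - [[0, 0, 0], 0]
    - [[0, 0, 0], 0]
    - [[0, 0, 0], 0]
  gripper: 0.74

```text
time_s: 28.55
tool_pos: [0.4653, -0.3464, 0.0077]
tcp_rot: [[0.709, 0.705, 0.001], [0.705, -0.709, -0.001], [-0.0, 0.001, -1.0]]
wrist_force: [0.4, -0.3, -0.3]
gripper_width: 0.0632
finger_force: 0.0
```

drive_tool:
  series:
    - [[0, 0, 0], 0]
    - [[0, 0, 0], 0]
    - [[0, 0, 0], 0]
    - [[0, 0, 0], 0]
  gripper: 0.6

```text
time_s: 28.95
tool_pos: [0.4653, -0.3464, 0.0085]
tcp_rot: [[0.709, 0.705, 0.001], [0.705, -0.709, -0.001], [-0.0, 0.001, -1.0]]
wrist_force: [-1.8, 1.3, 7.3]
gripper_width: 0.0571
finger_force: 62.1
```

drive_tool:
  series:
    - [[0, 0, -0.5], 0]
    - [[0, 0, -1], 0]
    - [[0, 0, -2], 0]
    - [[0, 0, -4], 0]
    - [[0, 0, -7], 0]
    - [[0, 0, -10], 0]
    - [[0, 0, -14], 0]
    - [[0, 0, -18], 0]
    - [[0, 0, -19.5], 0]
    - [[0, 0, -19.5], 0]
    - [[0, 0, -19.5], 0]

```text
time_s: 30.05
tool_pos: [0.4641, -0.3453, 0.2003]
tcp_rot: [[0.709, 0.705, -0.002], [0.705, -0.709, 0.002], [-0.0, -0.003, -1.0]]
wrist_force: [0.3, -0.4, -2.7]
gripper_width: 0.0563
finger_force: 64.0
```

```bash
python3 - <<'E'
from h import *
s=ctrl.get_state();print(s['gripper_width'],rel(.4678,.0081,.2,93.4))
E
```

```text
0.05631742370936189 (array([ 25.18, -24.79,   0.09]), np.float64(-0.847))
```

drive_tool:
  series:
    - [[1.5, -1.5, 0], -0.05]
    - [[4, -4, 0], -0.12]
    - [[6.6, -6.5, 0], -0.2]
    - [[9.2, -9, 0], -0.3]
    - [[11.8, -11.6, 0], -0.39]
    - [[14.4, -14.2, 0], -0.48]
    - [[17, -16.8, 0], -0.57]
    - [[19.6, -19.3, 0], -0.66]
    - [[22, -21.7, 0], -0.75]
    - [[24, -23.7, 0], -0.82]
    - [[25.2, -24.8, 0], -0.85]
    - [[25.2, -24.8, 0], -0.85]

```text
time_s: 31.25
tool_pos: [0.4663, 0.0098, 0.1987]
tcp_rot: [[-0.065, 0.998, -0.006], [0.998, 0.065, 0.002], [0.002, -0.006, -1.0]]
wrist_force: [0.5, 0.1, -1.7]
gripper_width: 0.0564
finger_force: 64.1
```

drive_tool:
  series:
    - [[0, 0, 0], 0]
    - [[0, 0, 0], 0]
    - [[0, 0, 3], 0]
    - [[0, 0, 6], 0]
    - [[0, 0, 9], 0]
    - [[0, 0, 10.5], 0]
    - [[0, 0, 11], 0]
    - [[0, 0, 11], 0]
    - [[0, 0, 11], 0]

```text
time_s: 32.15
tool_pos: [0.4697, 0.0069, 0.0929]
tcp_rot: [[-0.061, 0.998, 0.002], [0.998, 0.061, -0.0], [-0.0, 0.002, -1.0]]
wrist_force: [0.6, -0.8, -0.5]
gripper_width: 0.0565
finger_force: 64.1
```

```bash
python3 - <<'E'
from h import *
s=ctrl.get_state();print(s['tool_pos'],s['wrist_force'],s['gripper_width'],rel(.4678,.0081,.0785,93.4))
E
```

```text
[0.4696848  0.00691323 0.09293311] [ 0.64080557 -0.76006251 -0.45649029] 0.05647241993402427 (array([ 0.13, -0.18,  1.44]), np.float64(0.002))
```

drive_tool:
  series:
    - [[0, -0.1, 0.6], 0]
    - [[0, -0.1, 1.1], 0]
    - [[0, -0.1, 1.4], 0]
    - [[0, -0.1, 1.5], 0]
    - [[0, -0.1, 1.5], 0]

```text
time_s: 32.65
tool_pos: [0.4677, 0.0074, 0.0785]
tcp_rot: [[-0.062, 0.998, -0.0], [0.998, 0.062, -0.0], [-0.0, -0.0, -1.0]]
wrist_force: [-4.1, -0.2, 9.7]
gripper_width: 0.0566
finger_force: 65.5
```

drive_tool:
  series:
    - [[0, 0, 0], 0]
    - [[0, 0, 0], 0]
    - [[0, 0, 0], 0]
    - [[0, 0, 0], 0]
    - [[0, 0, 0], 0]
  gripper: 0.88

```text
time_s: 33.15
tool_pos: [0.4676, 0.0075, 0.0768]
tcp_rot: [[-0.062, 0.998, -0.0], [0.998, 0.062, 0.0], [0.0, -0.0, -1.0]]
wrist_force: [0.1, 1.3, 0.4]
gripper_width: 0.0749
finger_force: 0.0
```

drive_tool:
  series:
    - [[0, 0, -1], 0]
    - [[0, 0, -3], 0]
    - [[0, 0, -7], 0]
    - [[0, 0, -11], 0]
    - [[0, 0, -13], 0]
    - [[0, 0, -13], 0]
    - [[0, 0, -13], 0]

```text
time_s: 33.85
tool_pos: [0.4677, 0.0075, 0.2074]
tcp_rot: [[-0.062, 0.998, 0.001], [0.998, 0.062, -0.0], [-0.0, 0.001, -1.0]]
wrist_force: [-0.5, 0.3, 0.1]
gripper_width: 0.0755
finger_force: 0.0
```

```bash
python3 - <<'E'
from h import *
np.set_printoptions(precision=4,suppress=True)
f=grab('wrist'); print(f['s']['tool_pos'])
for c,st,m in blobs(f,(8,80,170),(25,130,255),(150,100,480,330),300): print(c,st,ray(f,*c,.12))
t=grab('top')
for c,s,m in blobs(t,(8,90,120),(25,200,255),(385,180,520,290)): print('lid',c,s[4],ray(t,*c,0.05))
print(rel(.536,-.4495,.16,70))
E
```

```text
[0.4677 0.0075 0.2074]
[315.4421 194.3981] [ 284  163   64   64 3223] [0.4693 0.0075 0.12  ]
lid [413.8101 194.7595] 79 [ 0.5752 -0.3395  0.05  ]
lid [447.7364 207.0273] 220 [ 0.5338 -0.4495  0.05  ]
(array([-46.06,   4.13,   4.5 ]), np.float64(0.411))
```

drive_tool:
  series:
    - [[-2.5, 0.2, 0], 0.02]
    - [[-6.5, 0.6, 0], 0.05]
    - [[-11, 1, 0], 0.1]
    - [[-15.5, 1.4, 0], 0.14]
    - [[-20, 1.8, 0], 0.18]
    - [[-24.5, 2.2, 0], 0.22]
    - [[-29, 2.6, 0], 0.26]
    - [[-33.5, 3, 0], 0.3]
    - [[-38, 3.4, 0], 0.34]
    - [[-42, 3.8, 0], 0.37]
    - [[-45, 4, 0], 0.4]
    - [[-46.1, 4.1, 0], 0.41]
  gripper: 1

```text
time_s: 35.15
tool_pos: [0.5357, -0.4523, 0.2036]
tcp_rot: [[0.344, 0.939, -0.003], [0.939, -0.344, 0.003], [0.001, -0.004, -1.0]]
wrist_force: [-0.4, -0.4, -0.4]
gripper_width: 0.0856
finger_force: 0.0
```

drive_tool:
  series:
    - [[0, 0, 0], 0]
    - [[0, 0, 2], 0]
    - [[0, 0, 4.5], 0]
    - [[0, 0, 4.5], 0]
    - [[0, 0, 4.5], 0]

```text
time_s: 35.65
tool_pos: [0.5369, -0.448, 0.1613]
tcp_rot: [[0.339, 0.941, -0.002], [0.941, -0.339, 0.002], [0.002, -0.002, -1.0]]
wrist_force: [-0.3, 1.0, 1.2]
gripper_width: 0.0855
finger_force: 0.0
```

```bash
python3 - <<'E'
from h import *
np.set_printoptions(precision=4,suppress=True)
f=grab('wrist'); print(f['s']['tool_pos'])
for c,st,m in blobs(f,(8,80,150),(25,150,255),(150,50,480,300),300): 
    p=ray(f,*c,.05); print(c,st,p)
    if np.hypot(p[0]-.536,p[1]+.45)<.05: print(rel(p[0]-.001,p[1],.006,70))
E
```

```text
[ 0.5369 -0.448   0.1613]
[314.871  190.4184] [ 285  161   61   60 2768] [ 0.537  -0.4499  0.05  ]
(array([-0.14, -0.12, 15.68]), np.float64(0.002))
```

drive_tool:
  series:
    - [[0, 0, 4], 0]
    - [[0, 0, 8], 0]
    - [[0, 0, 11], 0]
    - [[0, 0, 13.5], 0]
    - [[0, 0, 15], 0]
    - [[0, 0, 15.5], 0]
    - [[0, 0, 15.5], 0]
    - [[0, 0, 15.5], 0]

```text
time_s: 36.5
tool_pos: [0.5384, -0.4513, 0.0093]
tcp_rot: [[0.341, 0.94, 0.003], [0.94, -0.341, -0.003], [-0.002, 0.003, -1.0]]
wrist_force: [-0.0, 0.0, 0.5]
gripper_width: 0.0851
finger_force: 0.0
```

drive_tool:
  series:
    - [[0, 0, 0], 0]
    - [[0, 0, 0], 0]
    - [[0, 0, 0], 0]
  gripper: 0.74

```text
time_s: 36.8
tool_pos: [0.5375, -0.4506, 0.0079]
tcp_rot: [[0.341, 0.94, 0.001], [0.94, -0.341, -0.001], [-0.001, 0.001, -1.0]]
wrist_force: [-0.3, -0.6, -0.2]
gripper_width: 0.0637
finger_force: 0.0
```

drive_tool:
  series:
    - [[0, 0, 0], 0]
    - [[0, 0, 0], 0]
    - [[0, 0, 0], 0]
    - [[0, 0, 0], 0]
  gripper: 0.6

```text
time_s: 37.2
tool_pos: [0.5378, -0.4509, 0.0086]
tcp_rot: [[0.341, 0.94, 0.001], [0.94, -0.341, -0.002], [-0.001, 0.002, -1.0]]
wrist_force: [-0.2, 0.8, 5.6]
gripper_width: 0.0564
finger_force: 63.3
```

drive_tool:
  series:
    - [[0, 0, -0.5], 0]
    - [[0, 0, -1], 0]
    - [[0, 0, -2], 0]
    - [[0, 0, -4], 0]
    - [[0, 0, -7], 0]
    - [[0, 0, -10], 0]
    - [[0, 0, -14], 0]
    - [[0, 0, -18], 0]
    - [[0, 0, -19.5], 0]
    - [[0, 0, -19.5], 0]
    - [[0, 0, -19.5], 0]

```text
time_s: 38.3
tool_pos: [0.5364, -0.4494, 0.2001]
tcp_rot: [[0.341, 0.94, -0.002], [0.94, -0.341, 0.002], [0.001, -0.002, -1.0]]
wrist_force: [-0.5, -0.1, -2.0]
gripper_width: 0.0565
finger_force: 63.9
```

```bash
python3 - <<'E'
from h import *
s=ctrl.get_state();print(s['gripper_width'],rel(.4722,-.0667,.2,93.4))
E
```

```text
0.056532379497946685 (array([ 33.78, -19.09,   0.1 ]), np.float64(-0.407))
```

drive_tool:
  series:
    - [[2, -1.1, 0], -0.02]
    - [[5.5, -3.1, 0], -0.06]
    - [[9, -5.1, 0], -0.1]
    - [[12.5, -7.1, 0], -0.14]
    - [[16, -9, 0], -0.18]
    - [[19.5, -11, 0], -0.22]
    - [[23, -13, 0], -0.26]
    - [[26.5, -15, 0], -0.3]
    - [[30, -17, 0], -0.34]
    - [[32.5, -18.4, 0], -0.38]
    - [[33.8, -19.1, 0], -0.41]
    - [[33.8, -19.1, 0], -0.41]

```text
time_s: 39.5
tool_pos: [0.4712, -0.0655, 0.1998]
tcp_rot: [[-0.065, 0.998, -0.004], [0.998, 0.065, 0.001], [0.002, -0.004, -1.0]]
wrist_force: [0.5, 0.1, -1.6]
gripper_width: 0.0563
finger_force: 63.9
```

drive_tool:
  series:
    - [[0, 0, 0], 0]
    - [[0, 0, 0], 0]
    - [[0, 0, 3], 0]
    - [[0, 0, 6], 0]
    - [[0, 0, 9], 0]
    - [[0, 0, 10.5], 0]
    - [[0, 0, 11], 0]
    - [[0, 0, 11], 0]
    - [[0, 0, 11], 0]

```text
time_s: 40.4
tool_pos: [0.474, -0.0682, 0.093]
tcp_rot: [[-0.061, 0.998, 0.002], [0.998, 0.061, -0.001], [-0.001, 0.002, -1.0]]
wrist_force: [-0.2, 0.4, -1.1]
gripper_width: 0.056
finger_force: 64.0
```

```bash
python3 - <<'E'
from h import *
s=ctrl.get_state();print(s['tool_pos'],s['wrist_force'],s['gripper_width'],rel(.4722,-.0667,.0785,93.4))
E
```

```text
[ 0.47400694 -0.06816989  0.093026  ] [-0.21318407  0.38426694 -1.08844183] 0.055986412792272774 (array([ 0.16, -0.17,  1.45]), np.float64(0.002))
```

drive_tool:
  series:
    - [[0, -0.1, 0.6], 0]
    - [[0, -0.1, 1.1], 0]
    - [[0, -0.1, 1.35], 0]
    - [[0, -0.1, 1.45], 0]
    - [[0, -0.1, 1.45], 0]

```text
time_s: 40.9
tool_pos: [0.4718, -0.0673, 0.0786]
tcp_rot: [[-0.062, 0.998, -0.001], [0.998, 0.062, -0.0], [-0.0, -0.001, -1.0]]
wrist_force: [-4.2, 0.2, 7.8]
gripper_width: 0.0565
finger_force: 65.0
```

drive_tool:
  series:
    - [[0, 0, 0], 0]
    - [[0, 0, 0], 0]
    - [[0, 0, 0], 0]
    - [[0, 0, 0], 0]
    - [[0, 0, 0], 0]
  gripper: 0.88

```text
time_s: 41.4
tool_pos: [0.4718, -0.0673, 0.0773]
tcp_rot: [[-0.062, 0.998, -0.0], [0.998, 0.062, 0.0], [0.0, -0.0, -1.0]]
wrist_force: [0.6, -0.5, 0.3]
gripper_width: 0.0754
finger_force: 0.0
```

drive_tool:
  series:
    - [[0, 0, -1], 0]
    - [[0, 0, -3], 0]
    - [[0, 0, -7], 0]
    - [[0, 0, -11], 0]
    - [[0, 0, -15], 0]
    - [[0, 0, -19], 0]
    - [[0, 0, -22], 0]
    - [[0, 0, -25], 0]
    - [[0, 0, -26], 0]
    - [[0, 0, -26], 0]
    - [[0, 0, -26], 0]

```text
time_s: 42.5
tool_pos: [0.4712, -0.0671, 0.3361]
tcp_rot: [[-0.062, 0.998, -0.002], [0.998, 0.062, 0.001], [0.001, -0.002, -1.0]]
wrist_force: [0.0, -0.4, 0.6]
gripper_width: 0.0758
finger_force: 0.0
```

```bash
python3 - <<'E'
from h import *
np.set_printoptions(precision=4,suppress=True)
f=grab('wrist'); s=f['s']; print(s['tool_pos'])
for c,st,m in blobs(f,(8,80,150),(25,150,255),(0,0,640,330),200): print('w',c,st,ray(f,*c,.12))
t=grab('top'); save(t,'t7.png')
for c,st,m in blobs(t,(8,90,120),(25,200,255),(360,180,520,290)): print('t',c,st[4],ray(t,*c,0.05))
S=grab('scene'); save(S,'s7.png')
for c,st,m in blobs(S,(8,60,150),(25,150,255),(180,140,440,300),40): print('s',c,st[4],ray(S,*c,.12))
for n,z in (('t',0.24),):
  for c,st,m in blobs(t,(0,0,0),(180,120,85),(165,110,230,160)): print('head',c,st,ray(t,*c,z))
# lamp stud in the top view
for c,st,m in blobs(t,(0,0,0),(180,120,60),(170,170,215,215),5): print('stud',c,st,ray(t,*c,.275))
E
```

```text
[ 0.4712 -0.0671  0.3361]
w [316.7638 107.8289] [ 293   83   48   50 1888] [0.4693 0.0064 0.12  ]
w [316.1762 168.9159] [ 293  147   47   45 1629] [ 0.4732 -0.0679  0.12  ]
t [413.7848 194.7975] 79 [ 0.5751 -0.3394  0.05  ]
s [235.9831 187.4068] 59 [ 0.6215 -0.2595  0.12  ]
s [324.3129 203.7355] 310 [ 0.4715 -0.0651  0.12  ]
s [343.8012 218.9308] 347 [0.4678 0.0092 0.12  ]
s [358.2564 235.3869] 429 [0.4767 0.0743 0.12  ]
s [386.9475 252.8272] 324 [0.4608 0.1567 0.12  ]
s [370.8723 278.1489] 47 [0.5411 0.1904 0.12  ]
s [426.4463 296.595 ] 121 [0.4807 0.2976 0.12  ]
head [200.8477 134.7556] [ 165  110   57   45 1195] [0.7188 0.323  0.24  ]
stud [186.6053 190.9737] [183 187   8   8  38] [0.5419 0.3393 0.275 ]
```

All three jars are on the tray at (0.460,0.153), (0.469,0.007), (0.473,-0.068), matching in both views. Lamp head is at (0.719,0.323). Returning to the stud.

```bash
python3 - <<'E'
from h import *
print(rel(.5465,.348,.335,173))
E
```

```text
(array([40.95, 10.12,  0.05]), np.float64(-1.387))
```

drive_tool:
  series:
    - [[2, 0.5, 0], -0.1]
    - [[5.5, 1.4, 0], -0.22]
    - [[9, 2.2, 0], -0.34]
    - [[13, 3.2, 0], -0.46]
    - [[17, 4.2, 0], -0.58]
    - [[21, 5.2, 0], -0.7]
    - [[25, 6.2, 0], -0.82]
    - [[29, 7.2, 0], -0.94]
    - [[33, 8.2, 0], -1.06]
    - [[36.5, 9, 0], -1.18]
    - [[39.5, 9.8, 0], -1.3]
    - [[41, 10.1, 0], -1.39]
  gripper: 1

```text
time_s: 43.85
tool_pos: [0.5465, 0.3506, 0.3348]
tcp_rot: [[-0.994, 0.112, -0.004], [0.112, 0.994, -0.001], [0.003, -0.001, -1.0]]
wrist_force: [0.8, 0.2, 0.0]
gripper_width: 0.0858
finger_force: 0.0
```

drive_tool:
  series:
    - [[0, 0, 0], 0]
    - [[0, 0, 0], 0]
    - [[0, 0, 0], 0]

```text
time_s: 44.15
tool_pos: [0.5471, 0.347, 0.3369]
tcp_rot: [[-0.993, 0.121, -0.001], [0.121, 0.993, -0.001], [0.001, -0.001, -1.0]]
wrist_force: [-0.5, -0.8, 0.3]
gripper_width: 0.0852
finger_force: 0.0
```

```bash
python3 - <<'E'
from h import *
np.set_printoptions(precision=4,suppress=True)
f=grab('wrist'); print(f['s']['tool_pos'],proj(f,(.5465,.348,.288)))
g=f['color'].max(2)
n,l,st,c=cv2.connectedComponentsWithStats(((g<75)).astype(np.uint8)[150:240,270:360])
for i in range(1,n):
    if st[i,4]>100: print(c[i]+[270,150],st[i]+[270,150,0,0,0],ray(f,*(c[i]+[270,150]),.27))
print(rel(.5465,.348,.25,173))
E
```

```text
[0.5471 0.347  0.3369] [316.8059 205.1947]
[316.3879 193.331 ] [308 184  20  30 281] [0.542  0.3483 0.27  ]
(array([0.09, 0.1 , 8.73]), np.float64(0.001))
```

drive_tool:
  series:
    - [[0, 0, 2], 0]
    - [[0, 0, 4], 0]
    - [[0.1, 0.1, 6], 0]
    - [[0.1, 0.1, 7.5], 0]
    - [[0.1, 0.1, 8.6], 0]
    - [[0.1, 0.1, 8.6], 0]
    - [[0.1, 0.1, 8.6], 0]

```text
time_s: 44.9
tool_pos: [0.5467, 0.3492, 0.2521]
tcp_rot: [[-0.993, 0.119, 0.001], [0.119, 0.993, 0.0], [-0.001, 0.0, -1.0]]
wrist_force: [-0.6, -0.2, 0.7]
gripper_width: 0.0851
finger_force: 0.0
```

drive_tool:
  series:
    - [[0, 0, 0], 0]
    - [[0, 0, 0], 0]
    - [[0, 0, 0], 0]
    - [[0, 0, 0], 0]
    - [[0, 0, 0], 0]
    - [[0, 0, 0], 0]
    - [[0, 0, 0], 0]
    - [[0, 0, 0], 0]
    - [[0, 0, 0], 0]
  gripper: 0

```text
time_s: 45.8
tool_pos: [0.5465, 0.3493, 0.252]
tcp_rot: [[-0.993, 0.118, 0.001], [0.118, 0.993, 0.0], [-0.001, 0.0, -1.0]]
wrist_force: [-1.9, -0.7, 3.1]
gripper_width: 0.0129
finger_force: 58.8
```

drive_tool:
  series:
    - [[0.07, -0.78, 0], 0.06]
    - [[0.19, -1.55, 0], 0.12]
    - [[0.35, -2.31, 0], 0.18]
    - [[0.55, -3.06, 0], 0.24]
    - [[0.81, -3.8, 0], 0.3]
    - [[1.1, -4.52, 0], 0.36]
    - [[1.44, -5.22, 0], 0.42]
    - [[1.82, -5.9, 0], 0.48]
    - [[2.24, -6.56, 0], 0.54]
    - [[2.7, -7.19, 0], 0.6]
    - [[3.19, -7.79, 0], 0.66]
    - [[3.73, -8.36, 0], 0.72]

```text
time_s: 47.0
tool_pos: [0.5018, 0.2695, 0.2521]
tcp_rot: [[-0.666, 0.746, 0.006], [0.746, 0.666, -0.001], [-0.005, 0.003, -1.0]]
wrist_force: [4.2, -2.9, 2.1]
gripper_width: 0.0129
finger_force: 58.7
```

drive_tool:
  series:
    - [[0.07, -0.78, 0], 0.06]
    - [[0.19, -1.55, 0], 0.12]
    - [[0.35, -2.31, 0], 0.18]
    - [[0.55, -3.06, 0], 0.24]
    - [[0.81, -3.8, 0], 0.3]
    - [[1.1, -4.52, 0], 0.36]
    - [[1.44, -5.22, 0], 0.42]
    - [[1.82, -5.9, 0], 0.48]
    - [[2.17, -6.45, 0], 0.53]
    - [[2.17, -6.45, 0], 0.53]
    - [[2.17, -6.45, 0], 0.53]
    - [[2.17, -6.45, 0], 0.53]

```text
time_s: 48.2
tool_pos: [0.4379, 0.2405, 0.252]
tcp_rot: [[-0.199, 0.98, 0.002], [0.98, 0.199, -0.006], [-0.007, 0.001, -1.0]]
wrist_force: [0.2, -8.4, 4.2]
gripper_width: 0.0131
finger_force: 59.3
```

```bash
python3 - <<'E'
from h import *
np.set_printoptions(precision=4,suppress=True)
p=np.array([.4187,.3715]); s=ctrl.get_state(); d=np.array(s['tool_pos'][:2])-p; r=np.linalg.norm(d)
print('stud r',r,np.degrees(np.arctan2(d[1],d[0])),'head est',p+d/r*.305)
for n in('top','scene'):
    t=grab(n)
    for c,st,m in blobs(t,(0,0,0),(180,60,90),(230,190,360,280) if n=='top' else (280,130,480,260),300): print(n,c,st,ray(t,*c,.24))
E
```

```text
stud r 0.13239589068609853 -81.68297155932332 head est [0.4628 0.0697]
top [285.3881 221.1789] [ 267  202   38   39 1157] [0.4624 0.0665 0.24  ]
scene [444.5002 172.6915] [ 415  130   65  105 2541] [0.2593 0.1234 0.24  ]
scene [364.1488 197.3924] [ 341  180   48   37 1371] [0.4724 0.0772 0.24  ]
```

Head is at (0.463,0.068), about 6 mm from the tray middle. Release and retreat.

drive_tool:
  series:
    - [[0, 0, 0], 0]
    - [[0, 0, 0], 0]
    - [[0, 0, 0], 0]
    - [[0, 0, 0], 0]
    - [[0, 0, 0], 0]
    - [[0, 0, 0], 0]
    - [[0, 0, 0], 0]
  gripper: 1

```text
time_s: 49.0
tool_pos: [0.4369, 0.2438, 0.2515]
tcp_rot: [[-0.201, 0.98, 0.0], [0.98, 0.201, 0.0], [0.0, 0.0, -1.0]]
wrist_force: [-0.7, 0.1, -0.0]
gripper_width: 0.0855
finger_force: 0.0
```

drive_tool:
  series:
    - [[0, 0, -2], 0]
    - [[0, 0, -5], 0]
    - [[0, 0, -9], 0]
    - [[0, 0, -13], 0]
    - [[0, 0, -16], 0]
    - [[0, 0, -16], 0]
    - [[0, 0, -16], 0]
    - [[0, 0, -16], 0]
    - [[0, 0, -16], 0]
    - [[0, 0, -16], 0]
    - [[0, 0, -16], 0]

```text
time_s: 50.1
tool_pos: [0.4367, 0.2436, 0.4106]
tcp_rot: [[-0.201, 0.98, -0.002], [0.98, 0.201, -0.001], [-0.0, -0.002, -1.0]]
wrist_force: [-0.5, 0.3, -0.2]
gripper_width: 0.0851
finger_force: 0.0
```

```bash
python3 - <<'E'
from h import *
np.set_printoptions(precision=4,suppress=True)
print(ctrl.get_state()['tool_pos'])
t=grab('top')
for c,st,m in blobs(t,(0,0,0),(180,60,90),(255,195,320,250),300): print(c,st,ray(t,*c,.24))
S=grab('scene'); save(S,'s9.png')
E
```

```text
[0.4367 0.2436 0.4106]
[285.3819 221.1466] [ 267  202   38   39 1160] [0.4625 0.0665 0.24  ]
```

View pics/s9.png

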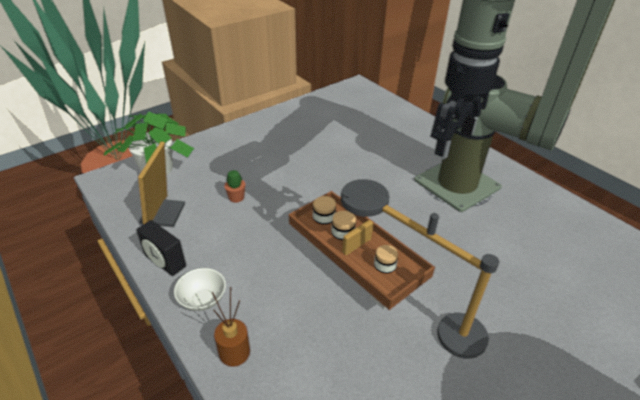

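The picture shows the tray on the blocks with three upright jars at (324,208), (344,223) and (386,257). The lamp head is over the tray, the cactus at (235,186) is untouched, and the gripper is clear.

```bash
python3 -c "
from plant import ctrl; print(ctrl.finish_job())"
```

```text
the job is handed in; nothing more can be done
None
```

The job is handed in with no verdict returned: the tray lies square on both blocks with all three jars upright on it, the lamp head is about 4 mm from the tray's middle by the cameras, and the cactus was not touched.

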